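# Load the burnout oven and lock its regulator

### The job

Load the jeweller's burnout oven: pull its bottom-hinged door all the way down, draw the rack fully out over it, and stand every casting flask on the bench upright on the rack. Then push the rack fully home and the door back up until it is fully shut; only after that turn the regulator knob clockwise until its pointer is at the white mark, and finally slide the lock hood all the way over the knob. Never raise the door while the rack is out, and leave the other things on the bench where they are.

Things in the scene. Friction and masses are not known exactly. Their poses are not given: they have to be found in the camera images.
- oven: Grey bench-top oven, fixed, 290 mm wide, 235 deep, 145 high, with a sloping front; right of the robot, front facing roughly left (+y). Origin: on the bench under the middle of the door's hinge line. Own axes: x from the front into the oven, y along its width, z up. The flat roof (top at z 145) runs from 85 mm behind the hinge line to the back.
- oven_door_hinge (a point): Middle of the door's hinge line, along the oven's y axis, 50 mm above the bench.
- oven_door (a joint): Door angle, rad. 0 = fully shut, leaning back 0.730 rad from upright on the oven's sloping front; grows as its top edge comes forward (to the oven's -x) and down; 2.30 = all the way down, level. Stiff hinge: the door stays where it is left; about 6 N at its bar moves it. Panel 290 mm wide, 127 mm from hinge to free edge, 15 mm thick.
- door_bar (a point): Middle of the door's handle: round steel bar 12 mm thick, 120 mm long, parallel to the hinge, on a stub at each end, 45 mm beyond the door's free edge: 172.5 mm from the hinge along the door and 7.5 mm to the outer side of the hinge plane. About 184 mm above the bench when shut, 43 mm when down. It can be pinched from above, across the bar, at every door angle (it turns between the fingers).
- rack (a joint): How far the rack is drawn out, m. 0 = home inside the oven, 0.16 = fully out over the lowered door. It moves along the oven's x axis (out is -x), with about 2 N of friction, and stays where it is left.
- rack_floor (a point): Centre of the rack's flat floor, its top surface 64 mm above the bench; axes as the oven's. The floor is 125 mm along x by 220 mm along y inside a rim 8 mm high. With the rack home the floor centre is 143.5 mm behind the hinge line. The oven's roof leaves 69 mm above the floor.
- rack_tab (a point): Top of the rack's handle: an upright steel tab amid its front edge, 20 mm wide along the oven's y, 16 mm along its x, top 112 mm above the bench, 77.5 mm before the floor's centre. With the rack home it stands 66 mm behind the hinge line, 11 mm clear of the roof's front edge; pinch its top 24 mm across the oven's y from straight above, keeping the gripper's body above the roof (145 mm).
- flask1: Casting flask: upright steel cylinder with small plaster-filled holes, 52 mm across, 62 mm tall, 0.2 to 0.4 kg, solid. Origin: centre of its underside. Two to four flasks stand on the bench (an absent one has no pose).
- flask2: Casting flask: upright steel cylinder with small plaster-filled holes, 52 mm across, 62 mm tall, 0.2 to 0.4 kg, solid. Origin: centre of its underside. Two to four flasks stand on the bench (an absent one has no pose).
- flask3: Casting flask: upright steel cylinder with small plaster-filled holes, 52 mm across, 62 mm tall, 0.2 to 0.4 kg, solid. Origin: centre of its underside. Two to four flasks stand on the bench (an absent one has no pose).
- flask4: Casting flask: upright steel cylinder with small plaster-filled holes, 52 mm across, 62 mm tall, 0.2 to 0.4 kg, solid. Origin: centre of its underside. Two to four flasks stand on the bench (an absent one has no pose).
- regulator: Fixed grey box on the left of the bench, 270 mm along its x, 120 mm along y, 60 mm high; origin under its centre on the bench. On its top the knob sits 65 mm from the centre towards its -x and the lock hood is parked at the +x end.
- knob (a joint): Knob angle, rad, range 0 to 2.6, growing clockwise seen from above. The pointer points to the regulator's -x at 0 and to the white mark at 1.90. About 0.05 N m turns it; it stays where it is left.
- knob_grip (a point): On the knob's axis, at the middle height of its grip, 84 mm above the bench: a straight black bar 60 mm long, 14 mm wide, 26 mm high (top at 95 mm), on a disc 56 mm across. Pinch across the bar; its own x axis lies along the bar. The pointer is the white line on top of one half of the bar (the end towards its own -x).
- mark (a point): White mark on the top of the regulator box, 38.5 mm from the knob's axis, to which the pointer must be turned.
- lock (a joint): How far the lock hood has slid, m, towards the regulator's -x. 0 = parked clear of the knob, 0.135 = right over the knob. About 1.5 N moves it; it stays where it is left.
- lock_grip (a point): Middle of the black grip block on top of the lock hood, 119 mm above the bench; the block is 22 mm along the regulator's x, 40 mm along y, 24 mm high (107 to 131 mm). The hood is an aluminium bridge 85 mm long, 108 mm wide, open at its ends.
- solder_block: Bystander: terracotta slab 36 x 65 x 18 mm among the flasks.
- flux_jar: Bystander: glass jar 60 mm across, 75 mm tall.
- bowl: Bystander: white bowl 90 mm across, 40 mm tall.
- hammer: Bystander: hammer lying on the bench.
- brush: Bystander: brush lying on the bench.
- tool_mug: Bystander: black pot of tools, 70 mm across, 90 mm tall, tools to 170 mm.
Not all that is in view belongs to the job. Leave any orange or red look-alike of the flask1 alone. What is shaped like the flask4 but blue is not meant.

How it is judged (in metres and radians):
On the way, in this order (a step that is already met when the one before it is completed fails the run):
1. the door is all the way down (value of joint oven_door above 2.15 rad), for 0.2 s.
2. the rack is drawn out (value of joint rack above 0.145 m), for 0.2 s.
3. every flask stands upright on the drawn-out rack, let go (x of flask1 in the frame of rack_floor between -0.055 and 0.055 m and y of flask1 in the frame of rack_floor between -0.1 and 0.1 m and z of flask1 in the frame of rack_floor between -0.01 and 0.01 m and angle between each of flask1, flask2, flask3, flask4's own z axis and vertical below 0.15 rad and x of flask2 in the frame of rack_floor between -0.055 and 0.055 m and y of flask2 in the frame of rack_floor between -0.1 and 0.1 m and z of flask2 in the frame of rack_floor between -0.01 and 0.01 m and x of flask3 in the frame of rack_floor between -0.055 and 0.055 m and y of flask3 in the frame of rack_floor between -0.1 and 0.1 m and z of flask3 in the frame of rack_floor between -0.01 and 0.01 m and x of flask4 in the frame of rack_floor between -0.055 and 0.055 m and y of flask4 in the frame of rack_floor between -0.1 and 0.1 m and z of flask4 in the frame of rack_floor between -0.01 and 0.01 m and contact force between each of flask1, flask2, flask3, flask4 and the fingers below 0.1 N and value of joint rack above 0.12 m), for 0.2 s.
4. the rack is fully home (x of flask1 in the frame of rack_floor between -0.055 and 0.055 m and y of flask1 in the frame of rack_floor between -0.1 and 0.1 m and z of flask1 in the frame of rack_floor between -0.01 and 0.01 m and angle between each of flask1, flask2, flask3, flask4's own z axis and vertical below 0.15 rad and x of flask2 in the frame of rack_floor between -0.055 and 0.055 m and y of flask2 in the frame of rack_floor between -0.1 and 0.1 m and z of flask2 in the frame of rack_floor between -0.01 and 0.01 m and x of flask3 in the frame of rack_floor between -0.055 and 0.055 m and y of flask3 in the frame of rack_floor between -0.1 and 0.1 m and z of flask3 in the frame of rack_floor between -0.01 and 0.01 m and x of flask4 in the frame of rack_floor between -0.055 and 0.055 m and y of flask4 in the frame of rack_floor between -0.1 and 0.1 m and z of flask4 in the frame of rack_floor between -0.01 and 0.01 m and value of joint rack below 0.012 m), for 0.2 s.
5. the door is fully shut (value of joint oven_door below 0.06 rad), for 0.2 s.
6. the knob's pointer is at the mark (value of joint knob between 1.78 and 2.02 rad), for 0.2 s.
7. the lock hood is over the knob (value of joint lock above 0.123 m), for 0.2 s.
At the end, for the whole second after the job is handed in: Every flask stands upright (within 0.15 rad) on the rack's floor, at rest; the rack is home within 12 mm, the door shut within 0.06 rad, the knob within 0.12 rad of the mark, the lock hood over the knob (within 12 mm of its full travel) (all of step 4 and all of step 6 and value of joint oven_door below 0.06 rad and value of joint lock above 0.123 m and linear speed of each of flask1, flask2, flask3, flask4 below 0.02 m/s); the robot touches nothing.
It fails at once if the door is raised, or not yet down, while the rack is out (value of joint rack above 0.03 m and value of joint oven_door below 1.9 rad).
It fails at once if the lock hood is slid over a knob that is not at the mark (value of joint lock above 0.09 m and not (value of joint knob between 1.7 and 2.1 rad)).
It fails at once if a bystander is moved more than 3 cm (distance of any of solder_block, flux_jar, bowl, hammer, brush, tool_mug from where it was at the start of the episode above 0.03 m).
Of flask1, flask2, flask3, flask4 only 2 to 4 are there at a start; the rules pass over those that are not, and their reading is None.
At some moment in a run one of flask1, flask2, flask3, flask4 may be knocked a few centimetres aside while the robot is not near it.
It also fails if it takes over 210 s, if anything falls off the work surface, if the arm or the gripper's body presses on something with over 40 N, if the wrist force passes 120 N, or if a joint passes its speed limit or range.

### The arm

A 6-joint arm with a two-finger parallel gripper is mounted at the origin on the work surface. World frame = base frame: x ahead of the robot, y to its left, z up, the work surface at z = 0. Lengths are in mm, angles in rad, forces in N, time in s.
With the tool pointing down it reaches from about 350 to 775 mm from the base axis. Payload 7.3 kg.
Tool frame: the origin (TCP) lies at the very end of the fingers, on their centre line; the grasp point (between the pads) lies 19 mm behind it; z points along the fingers, y is the line along which they close (so a half turn about z gives the same grasp; the last joint's range is limited). The gripper opens to 92 mm and grips with 3 to 60 N. Pads are 19 mm wide; open, the fingers measure 130 mm over their backs; the gripper's body (75 mm by 190 mm) begins 47 mm behind the grasp point.
Start: joints at [-1.48, 0.342, 1.524, -0, 1.275, -0.146], TCP at [123.183, -510.363, 226.741] pointing down, gripper open.
Joint ranges: [-2.53, 2.53], [-0.77, 2.02], [0.04, 2.7], [-1, 4.14], [0.28, 2.66], [-3.11, 3.11]. Speed limits (rad/s): [2.57, 2.57, 3.14, 3.14, 3.14, 3.14].

### API

Orientations are given as [roll, pitch, yaw] about the fixed x, y, z axes, in that order (R = Rz(yaw) Ry(pitch) Rx(roll)).
In Python, from plant import get_obs, optics, ticket, finder gives the robot as it stands.
- The arm moves only by the tool send_rows, never from a script. Its arguments are lists of equal length, an entry for each row: "offset": the shift along the tool's x, y, z scaled (see below), a list of three; "delta_rot": the turn, a rotation vector about the tool's x, y, z scaled (see below), a list of three. In form: {"offset": [[dx, dy, dz], ...], "delta_rot": [[rx, ry, rz], ...]}. A call has 1 to 8 rows; each row is the pose to reach, as a shift and turn from the pose commanded when the call began, along the tool's axes at that moment, turning the shorter way round; what a row does not reach only later rows make up. The controller multiplies each number of a shift by 120 mm and each number of a turn by 360 degrees. A row lasts 1/8 s, in which the tool goes at most 62.5 mm and 10.7 degrees, less where a joint would pass 70% of its speed; a pose out of reach is approached as far as the arm can. A call with a number of a shift or a turn outside -1 to 1 is refused whole. A call with a gripper value outside its range is refused whole. "grip" is the opening, from 0 (shut) to 1 (fully open), set as the call begins (left out, the last holds). The fingers move at their own pace and stop on an object; the grip force is fixed at half the most. Time passes only in rows, so rows that repeat a pose let the fingers close. It gives the time, the measured TCP pose, the force, the opening and the grip force at its end, in the units of the state.
- get_obs(): the state, without advancing time (a new reading comes with each control period).
- optics.capture(name): name is "scene" or "top" or "wrist"; returns the picture (480x640x3 uint8, red, green, blue); there is no depth.
- optics.get_calibration(name): a dict with "fx", "fy", "cx", "cy" (pixels), "world_from_camera" (4x4, takes a point from camera to world coordinates). Camera axes: x right, y down, z forward; pixel columns grow to the right and rows downward; lengths in mm; the calibration is good to about 2 mm. A picture is of the moment at which its call begins: read the wrist's pose just before it. get_calibration takes no time and is no camera call; for the wrist camera it gives the pose at the moment of the call.
- ticket.close_job(): hands the job in; it is judged then, once.
Trained networks look in the newest picture that a camera, given by its name, has taken for a name from the list of things; names that differ only in an ending like _2 or _b are one class to them, and where a whole thing is asked for, a point or a joint stands for the part that bears it (a point fixed in the world has none). Each returns a list of dicts, best first, with "confidence" (0 to 1); they miss things now and then, are a little off and sometimes report something else, mostly with a low value. They report only what shows in the picture. A call takes as long as a camera call. They do not tell look-alikes from the thing itself.
- finder.boxes_of(target, camera): "box" ([left, top, right, bottom] in pixels, round what is visible of it).
- finder.silhouettes(target, camera): "region" (480x640 bool, what is visible of it) and "box" ([left, top, right, bottom] in pixels, round what is visible of it).
- finder.pinpoint(target, camera): "uv" ([column, row] in pixels: a listed point, or the origin of a listed thing).
The state is a dict: "time": time; "joint_positions": joint angles; "dq": joint speeds; "tau": joint torques, N m; "tool_pos": TCP position; "tcp_rot": TCP orientation; "contact_force": force on the tool from outside, world axes, zero at the start; "moment": the same for the moment, N m; "grip_width": finger opening in mm; "finger_force": force on a finger pad.
Only numpy, scipy, OpenCV 4.12 (cv2) and the standard library are available. Lean on these libraries where they do the work, as an engineer would, in place of code of your own. Each camera call takes 0.05 s, during which the arm holds its last target. There are 200 camera calls.

## Working session

There is one attempt and no reset: what is moved stays moved. The work goes in short steps, Python scripts to look and compute and a tool call to move; the robot and the scene stay as the last step left them, time stands still between calls to the robot, and variables do not carry over. Pictures are saved under pics/ and viewed, at most 14 in all, crops included, and the job is handed in when it is done.

Besides the shell and the picture viewer there is one more tool, called after "Request:" as name(argument=value, ...) on one line, values as JSON. send_rows: Moves the arm, as the interface text tells. Its arguments: {"type":"object","properties":{"offset":{"type":"array"},"delta_rot":{"type":"array"},"grip":{"type":"number"}},"required":["offset","delta_rot"]}

```bash
mkdir -p pics; ls
cat > h.py <<'E'
import numpy as np, cv2
from plant import get_obs, optics, ticket, finder
def ray(cal,uv,z):
    T=np.array(cal["world_from_camera"]);d=T[:3,:3]@np.array([(uv[0]-cal["cx"])/cal["fx"],(uv[1]-cal["cy"])/cal["fy"],1])
    return T[:3,3]+d*(z-T[2,3])/d[2]
def proj(cal,p):
    T=np.linalg.inv(np.array(cal["world_from_camera"]));c=T[:3,:3]@np.array(p)+T[:3,3]
    return np.array([cal["fx"]*c[0]/c[2]+cal["cx"],cal["fy"]*c[1]/c[2]+cal["cy"]])
def save(im,n): cv2.imwrite("pics/"+n,im[:,:,::-1])
E
python3 - <<'E'
from h import *
for c in ["scene","top"]:
    save(optics.capture(c),c+"0.png"); cal=optics.get_calibration(c)
    print(c,np.round(np.array(cal["world_from_camera"]),2).tolist(),cal["fx"])
    for n,z in [("oven",0),("oven_door_hinge",50),("door_bar",184),("rack_tab",112),("flask1",0),("regulator",0),("knob_grip",84),("mark",60),("lock_grip",119),("solder_block",0),("flux_jar",0),("bowl",0),("tool_mug",0),("hammer",0),("brush",0)]:
        for d in finder.pinpoint(n,c)[:7]:
            print(n,round(d["confidence"],2),np.round(d["uv"]).tolist(),np.round(ray(cal,d["uv"],z)).tolist())
print(get_obs())
E
```

```text
pics
scene [[0.49, 0.74, -0.47, 1086.95], [0.87, -0.41, 0.27, -268.99], [0.01, -0.54, -0.84, 1078.69], [0.0, 0.0, 0.0, 1.0]] 569.5520892994623
oven 0.7 [229.0, 329.0] [564.0, -182.0, 0.0]
oven 0.45 [444.0, 172.0] [434.0, 457.0, 0.0]
oven_door_hinge 0.68 [235.0, 313.0] [563.0, -162.0, 50.0]
door_bar 0.84 [172.0, 307.0] [567.0, -268.0, 184.0]
door_bar 0.24 [200.0, 318.0] [611.0, -233.0, 184.0]
rack_tab 0.61 [201.0, 319.0] [575.0, -228.0, 112.0]
flask1 0.97 [278.0, 210.0] [341.0, 44.0, 0.0]
flask1 0.92 [375.0, 225.0] [488.0, 222.0, 0.0]
flask1 0.86 [404.0, 277.0] [637.0, 202.0, 0.0]
flask1 0.81 [218.0, 240.0] [351.0, -115.0, 0.0]
flask1 0.73 [364.0, 311.0] [665.0, 82.0, 0.0]
flask1 0.62 [355.0, 152.0] [271.0, 299.0, 0.0]
flask1 0.6 [322.0, 235.0] [453.0, 100.0, 0.0]
regulator 0.6 [442.0, 210.0] [528.0, 381.0, 0.0]
regulator 0.39 [401.0, 275.0] [629.0, 201.0, 0.0]
knob_grip 0.68 [430.0, 172.0] [469.0, 372.0, 84.0]
knob_grip 0.39 [355.0, 151.0] [334.0, 254.0, 84.0]
mark 0.59 [446.0, 171.0] [471.0, 421.0, 60.0]
lock_grip 0.86 [475.0, 197.0] [595.0, 394.0, 119.0]
flux_jar 0.56 [357.0, 369.0
[... 1686 characters left out ...]
20.0, 0.0]
{'time': 1.6, 'joint_positions': array([-1.48000696e+00,  3.42010747e-01,  1.52410577e+00,  3.34781790e-05,
        1.27540412e+00, -1.45996175e-01]), 'dq': array([ 0.00107952, -0.00045241,  0.00070327, -0.00216626,  0.00039435,
       -0.00044812]), 'tau': array([ 3.96889582e-04, -4.31123221e+01, -2.44477504e+01,  7.19148503e-02,
        4.84475156e-02, -1.36362738e-05]), 'tool_pos': array([ 123.18912556, -510.35941567,  226.73290781]), 'tcp_rot': array([ 3.14151675e+00, -2.12120217e-05,  2.36775799e-01]), 'contact_force': array([ 0.289889  , -0.83621903,  0.45896609]), 'moment': array([-0.00090326,  0.0370354 ,  0.0051756 ]), 'finger_force': 0.0, 'grip_width': 92.04670656522046}
```

View pics/scene0.png

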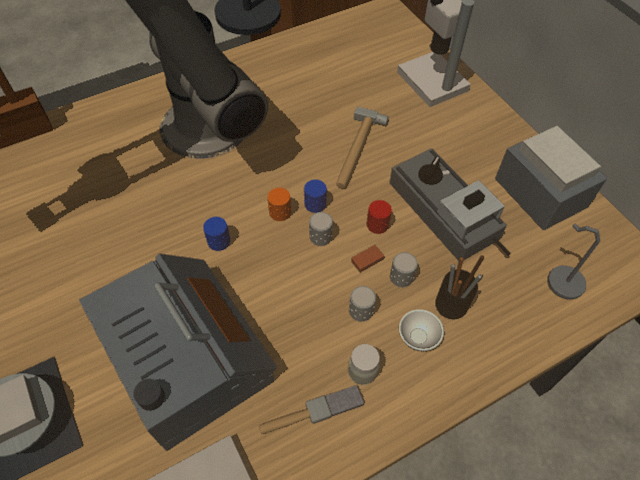

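View pics/top0.png

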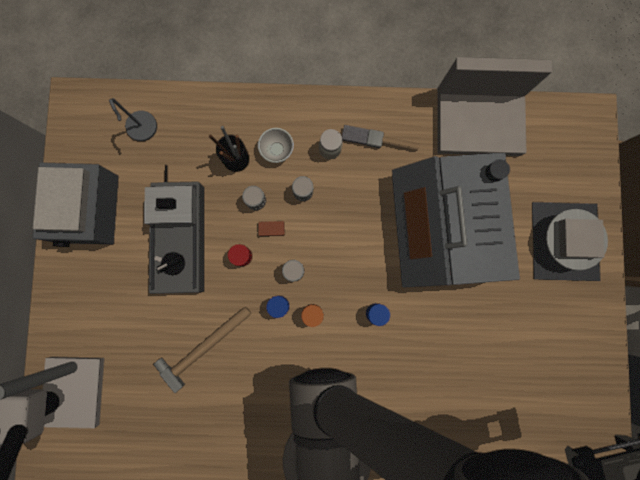

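Three grey dotted flasks (scene px ≈ (363,302), (404,268), (320,228)). The blue, orange and red ones are decoys, and the glass jar is at (365,362). The oven is on the right with its front facing +y and the door shut. Next I'll move the wrist over the oven.

```bash
cat >> h.py <<'E'
from scipy.spatial.transform import Rotation as Ro
def plan(p,yaw,start=None,rpy=None):
    """start=(pos,R) commanded; prints offset/delta_rot for tool-down target; returns target as next start"""
    if start is None:
        o=get_obs(); start=(np.array(o["tool_pos"]),Ro.from_euler("xyz",o["tcp_rot"]))
    Rt=Ro.from_euler("xyz",rpy if rpy is not None else [np.pi,0,yaw]); p=np.array(p,float)
    off=start[1].inv().apply(p-start[0])/120; rv=(start[1].inv()*Rt).as_rotvec()/(2*np.pi)
    n=max(np.linalg.norm(p-start[0])/62.5,np.degrees(np.linalg.norm(rv)*2*np.pi)/10.7)
    print("off",np.round(off,4).tolist(),"rot",np.round(rv,4).tolist(),"rows>=%.1f"%n)
    return (p,Rt)
E
python3 - <<'E'
from h import *
o=get_obs();c=optics.get_calibration("wrist");T=np.array(c["world_from_camera"])
R=Ro.from_euler("xyz",o["tcp_rot"]);print("cam in tool",R.inv().apply(T[:3,3]-o["tool_pos"]),(R.inv()*Ro.from_matrix(T[:3,:3])).as_matrix().round(2).tolist(),c["fx"])
s=plan([330,-330,340],0);s=plan([565,-130,340],0,s)
E
```

```text
cam in tool [  80.00910745   -0.80037667 -158.60349875] [[-0.0, -0.96, -0.3], [1.0, -0.0, -0.0], [0.0, -0.3, 0.96]] 351.4110933183936
off [2.0279, -1.0567, -0.9439] rot [0.0, -0.0, 0.0377] rows>=4.7
off [1.9583, -1.6667, -0.0] rot [0.0, 0.0, 0.0] rows>=4.9
```

```bash
python3 - <<'E'
s=open('h.py').read(); i=s.index("def plan"); s=s[:i]+'''def plan(p,yaw,start=None,lab=""):
    "prints calls (offset, rot, rows needed) for a tool-down target; returns the end pose"
    if start is None:
        o=get_obs(); start=(np.array(o["tool_pos"]),Ro.from_euler("xyz",o["tcp_rot"]))
    P,R=start; p=np.array(p,float); Rt=Ro.from_euler("xyz",[np.pi,0,yaw]); k=1
    while k>0:
        off=R.inv().apply(p-P)/120; m=int(np.ceil(abs(off).max()-1e-3)) or 1
        if np.hypot(np.hypot(*off[:2]),off[2])/m>3.9: m+=1
        rv=(R.inv()*Rt).as_rotvec()/(2*np.pi); 
        if (R.inv()*Rt).magnitude()<0.003: rv=rv*0
        n=max(np.linalg.norm(off)/m*120/62.5,np.linalg.norm(rv)*360/10.7)
        rot=np.linalg.norm(rv)>0
        print(lab,"x%d"%(1 if rot else m),"off",np.round(off/m,3).tolist(),"rot",np.round(rv,4).tolist(),"rows %.1f"%n)
        if not rot or m==1: break
        P=P+R.apply(off/m*120); R=Rt
    return (p,Rt)
'''
open('h.py','w').write(s)
E
python3 -c "
from h import *
s=plan([330,-330,340],0);s=plan([565,-130,340],0,s)"
```

```text
x1 off [0.676, -0.352, -0.315] rot [0.0, -0.0, 0.0377] rows 1.6
 x2 off [0.574, -0.501, -0.315] rot [0.0, 0.0, 0.0] rows 1.6
 x2 off [0.979, -0.833, -0.0] rot [0.0, 0.0, 0.0] rows 2.5
```

Request:
send_rows(offset=[[0.676,-0.352,-0.315],[0.676,-0.352,-0.315],[0.676,-0.352,-0.315]], delta_rot=[[0,0,0.0377],[0,0,0.0377],[0,0,0.0377]])

```text
time: 1.98
tool_pos: [193.7, -449.5, 266.0]
tcp_rot: [3.139, -0.001, 0.003]
contact_force: [-0.0, 1.0, 0.5]
grip_width: 91.9
finger_force: 0.0
```

Request:
send_rows(offset=[[0.574,-0.501,-0.315],[0.574,-0.501,-0.315],[0.574,-0.501,-0.315]], delta_rot=[[0,0,0],[0,0,0],[0,0,0]])

```text
time: 2.35
tool_pos: [261.9, -390.0, 303.1]
tcp_rot: [3.14, -0.001, 0.003]
contact_force: [-0.3, 0.5, -0.8]
grip_width: 91.7
finger_force: 0.0
```

Request:
send_rows(offset=[[0.574,-0.501,-0.315],[0.574,-0.501,-0.315],[0.574,-0.501,-0.315]], delta_rot=[[0,0,0],[0,0,0],[0,0,0]])

```text
time: 2.72
tool_pos: [330.4, -330.3, 340.2]
tcp_rot: [3.14, -0.0, 0.002]
contact_force: [0.3, -0.3, -1.0]
grip_width: 92.1
finger_force: 0.0
```

Request:
send_rows(offset=[[0.8,-0.66,0],[0.8,-0.66,0],[0.8,-0.66,0]], delta_rot=[[0,0,0],[0,0,0],[0,0,0]])

```text
time: 3.1
tool_pos: [427.1, -249.9, 338.4]
tcp_rot: [-3.14, 0.002, 0.004]
contact_force: [1.0, -0.2, -1.0]
grip_width: 91.8
finger_force: 0.0
```

Request:
send_rows(offset=[[0.8,-0.66,0],[0.8,-0.66,0],[0.8,-0.66,0],[0.8,-0.66,0]], delta_rot=[[0,0,0],[0,0,0],[0,0,0],[0,0,0]])

```text
time: 3.6
tool_pos: [520.9, -173.7, 339.0]
tcp_rot: [3.141, 0.002, -0.001]
contact_force: [0.6, -0.4, 0.9]
grip_width: 91.9
finger_force: 0.0
```

Run:
```python
from h import *
cal=optics.get_calibration("wrist")
save(optics.capture("wrist"),"w1.png")
for n,z in [("oven",0),("oven_door_hinge",50),("door_bar",184),("rack_tab",112)]:
    for d in finder.pinpoint(n,"wrist")[:2]:
        print(n,round(d["confidence"],2),np.round(d["uv"]).tolist(),np.round(ray(cal,d["uv"],z)).tolist())
```

```text
oven 0.86 [316.0, 151.0] [569.0, -164.0, 0.0]
oven_door_hinge 0.98 [311.0, 158.0] [564.0, -159.0, 50.0]
oven_door_hinge 0.65 [43.0, 101.0] [631.0, 160.0, 50.0]
door_bar 0.67 [433.0, 158.0] [574.0, -270.0, 184.0]
```

View pics/w1.png

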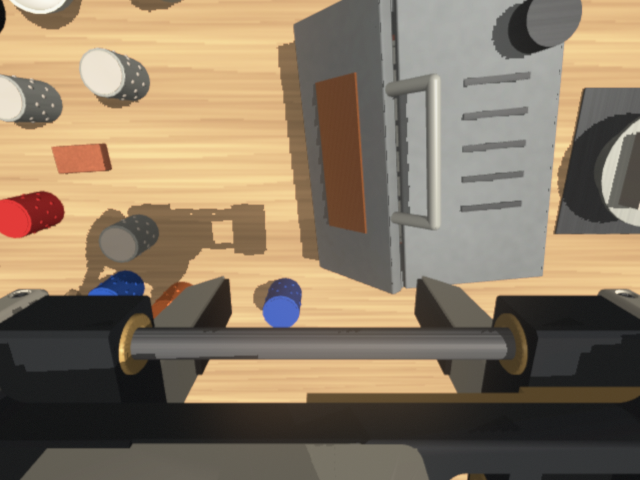

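The wrist view shows the bar from (434,77) to (435,225), the door's lower edge on the left, and the roof slots.

Run:
```python
from h import *
cal=optics.get_calibration("wrist")
def seg(a,b,z):
    A,B=ray(cal,a,z),ray(cal,b,z);d=B-A;print(z,A.round(),B.round(),"mid",((A+B)/2).round(1),"len",np.linalg.norm(d).round(1),"ang",np.degrees(np.arctan2(d[1],d[0])).round(2))
seg((434,225),(434,79),184)
seg((321,265),(295,25),50)
for a,b in [((464,82),(530,75)),((463,115),(528,110)),((462,148),(525,145)),((461,179),(523,177)),((460,210),(522,205))]: seg(a,b,145)
seg((543,275),(563,40),145)
seg((403,290),(390,20),145)
```

```text
184 [ 514. -276.  184.] [ 639. -264.  184.] mid [ 576.4 -269.9  184. ] len 125.3 ang 5.18
50 [ 420. -170.   50.] [ 711. -141.   50.] mid [ 565.9 -155.5   50. ] len 292.2 ang 5.52
145 [ 641. -304.  145.] [ 647. -364.  145.] mid [ 643.7 -333.9  145. ] len 60.6 ang -84.51
145 [ 612. -306.  145.] [ 616. -367.  145.] mid [ 614.  -336.7  145. ] len 61.3 ang -85.96
145 [ 581. -309.  145.] [ 584. -370.  145.] mid [ 582.6 -339.3  145. ] len 61.2 ang -87.5
145 [ 551. -311.  145.] [ 553. -373.  145.] mid [ 551.9 -342.1  145. ] len 62.0 ang -88.31
145 [ 519. -314.  145.] [ 524. -377.  145.] mid [ 521.7 -345.2  145. ] len 63.3 ang -85.4
145 [ 446. -413.  145.] [ 675. -389.  145.] mid [ 560.8 -400.6  145. ] len 230.4 ang 5.93
145 [ 429. -261.  145.] [ 692. -232.  145.] mid [ 560.2 -246.5  145. ] len 264.5 ang 6.19
```

```bash
cat >> h.py <<'E'
TH=np.radians(5.4); XO=np.array([np.sin(TH),-np.cos(TH),0]); YO=np.array([np.cos(TH),np.sin(TH),0]); H=np.array([566.2,-161,0])
def ov(x,y,z): return H+x*XO+y*YO+np.array([0,0,z])
def bar(a):
    p=.73-a; return 172.5*np.sin(p)-7.5*np.cos(p),50+172.5*np.cos(p)+7.5*np.sin(p)
E
python3 - <<'E'
from h import *
x,z=bar(0);print(ov(x,0,z)); s=plan(ov(x,0,225),TH); s=plan(ov(x,0,z-19),TH,s)
A=np.linspace(0,2.32,25)
for k in range(3):
    x0,z0=bar(A[8*k]); print([[0,round((bar(a)[0]-x0)/120,3),round(-(bar(a)[1]-z0)/120,3)] for a in A[8*k+1:8*k+9]])
E
```

```text
[ 576.49979766 -269.96047789  183.54410667]
 x1 off [0.463, 0.807, 0.962] rot [0.0001, -0.0, -0.0154] rows 2.6
 x1 off [-0.0, -0.0, 0.504] rot [0.0, 0.0, 0.0] rows 1.0
[[0, np.float64(-0.112), np.float64(-0.083)], [0, np.float64(-0.231), np.float64(-0.155)], [0, np.float64(-0.356), np.float64(-0.214)], [0, np.float64(-0.487), np.float64(-0.262)], [0, np.float64(-0.622), np.float64(-0.296)], [0, np.float64(-0.759), np.float64(-0.318)], [0, np.float64(-0.898), np.float64(-0.326)], [0, np.float64(-1.037), np.float64(-0.321)]]
[[0, np.float64(-0.138), np.float64(0.019)], [0, np.float64(-0.273), np.float64(0.051)], [0, np.float64(-0.405), np.float64(0.096)], [0, np.float64(-0.531), np.float64(0.153)], [0, np.float64(-0.652), np.float64(0.222)], [0, np.float64(-0.765), np.float64(0.303)], [0, np.float64(-0.87), np.float64(0.394)], [0, np.float64(-0.966), np.float64(0.495)]]
[[0, np.float64(-0.086), np.float64(0.11)], [0, np.float64(-0.16), np.float64(0.227)], [0, np.float64(-0.223), np.float64(0.351)], [0, np.float64(-0.273), np.float64(0.481)], [0, np.float64(-0.311), np.float64(0.614)], [0, np.float64(-0.336), np.float64(0.751)], [0, np.float64(-0.347), np.float64(0.89)], [0, np.float64(-0.345), np.float64(1.029)]]
```

Request:
send_rows(offset=[[0.463,0.807,0.962],[0.463,0.807,0.962],[0.463,0.807,0.962],[0.463,0.807,0.962],[0.463,0.807,0.962]], delta_rot=[[0,0,-0.0154],[0,0,-0.0154],[0,0,-0.0154],[0,0,-0.0154],[0,0,-0.0154]])

```text
time: 4.47
tool_pos: [577.3, -268.5, 226.0]
tcp_rot: [3.141, -0.001, 0.096]
contact_force: [0.5, 0.7, 0.2]
grip_width: 91.8
finger_force: 0.0
```

Request:
send_rows(offset=[[0,0,0.25],[0,0,0.504],[0,0,0.504]], delta_rot=[[0,0,0],[0,0,0],[0,0,0]])

```text
time: 4.85
tool_pos: [576.6, -267.3, 164.1]
tcp_rot: [-3.14, 0.002, 0.097]
contact_force: [0.7, -0.1, 0.6]
grip_width: 91.6
finger_force: 0.0
```

Request:
send_rows(offset=[[0,0,0],[0,0,0],[0,0,0],[0,0,0],[0,0,0],[0,0,0],[0,0,0],[0,0,0]], delta_rot=[[0,0,0],[0,0,0],[0,0,0],[0,0,0],[0,0,0],[0,0,0],[0,0,0],[0,0,0]], grip=0)

```text
time: 5.85
tool_pos: [577.5, -268.5, 164.2]
tcp_rot: [3.142, 0.0, 0.097]
contact_force: [-0.4, 0.0, -0.3]
grip_width: 16.6
finger_force: 0.0
```

Run:
```python
from h import *
print(get_obs()["joint_positions"].round(2))
A=np.linspace(0,2.31,25);i=0
while i<24:
    x0,z0=bar(A[i]); j=min(i+6,24); print([[0,round(float(bar(a)[0]-x0)/120,3),round(float(z0-bar(a)[1])/120,3)] for a in A[i+1:j+1]]);i=j
```

```text
[-0.56  0.6   1.28 -0.    1.26  0.92]
[[0, -0.111, -0.082], [0, -0.23, -0.154], [0, -0.355, -0.214], [0, -0.485, -0.261], [0, -0.619, -0.296], [0, -0.755, -0.317]]
[[0, -0.138, -0.008], [0, -0.277, -0.004], [0, -0.414, 0.015], [0, -0.549, 0.046], [0, -0.68, 0.09], [0, -0.806, 0.146]]
[[0, -0.12, 0.068], [0, -0.234, 0.148], [0, -0.339, 0.238], [0, -0.435, 0.338], [0, -0.52, 0.447], [0, -0.596, 0.563]]
[[0, -0.064, 0.123], [0, -0.115, 0.252], [0, -0.154, 0.384], [0, -0.18, 0.52], [0, -0.192, 0.658], [0, -0.192, 0.797]]
```

Still closing, so a bit more time and then pull.

Request:
send_rows(offset=[[0,0,0],[0,0,0],[0,0,0]], delta_rot=[[0,0,0],[0,0,0],[0,0,0]], grip=0)

```text
time: 6.22
tool_pos: [577.5, -268.7, 164.2]
tcp_rot: [3.141, -0.0, 0.097]
contact_force: [0.3, -1.6, 0.4]
grip_width: 11.0
finger_force: 30.0
```

Request:
send_rows(offset=[[0,-0.111,-0.082],[0,-0.23,-0.154],[0,-0.355,-0.214],[0,-0.485,-0.261],[0,-0.619,-0.296],[0,-0.755,-0.317]], delta_rot=[[0,0,0],[0,0,0],[0,0,0],[0,0,0],[0,0,0],[0,0,0]])

```text
time: 6.98
tool_pos: [568.4, -177.1, 201.9]
tcp_rot: [-3.141, 0.001, 0.097]
contact_force: [3.9, -3.2, -12.7]
grip_width: 10.9
finger_force: 30.0
```

Request:
send_rows(offset=[[0,-0.138,-0.008],[0,-0.277,-0.004],[0,-0.414,0.015],[0,-0.549,0.046],[0,-0.68,0.09],[0,-0.806,0.146]], delta_rot=[[0,0,0],[0,0,0],[0,0,0],[0,0,0],[0,0,0],[0,0,0]])

```text
time: 7.72
tool_pos: [559.1, -82.6, 184.4]
tcp_rot: [3.139, 0.0, 0.097]
contact_force: [4.6, -11.3, -13.0]
grip_width: 10.8
finger_force: 30.0
```

Request:
send_rows(offset=[[0,-0.12,0.068],[0,-0.234,0.148],[0,-0.339,0.238],[0,-0.435,0.338],[0,-0.52,0.447],[0,-0.596,0.563]], delta_rot=[[0,0,0],[0,0,0],[0,0,0],[0,0,0],[0,0,0],[0,0,0]])

```text
time: 8.48
tool_pos: [552.5, -13.5, 117.5]
tcp_rot: [3.136, -0.0, 0.097]
contact_force: [0.9, -19.7, -7.7]
grip_width: 11.1
finger_force: 30.0
```

Request:
send_rows(offset=[[0,-0.064,0.123],[0,-0.115,0.252],[0,-0.154,0.384],[0,-0.18,0.52],[0,-0.192,0.658],[0,-0.192,0.797],[0,-0.192,0.797]], delta_rot=[[0,0,0],[0,0,0],[0,0,0],[0,0,0],[0,0,0],[0,0,0],[0,0,0]])

```text
time: 9.35
tool_pos: [553.8, 6.9, 24.7]
tcp_rot: [3.133, -0.008, 0.097]
contact_force: [2.5, -28.1, 4.2]
grip_width: 11.2
finger_force: 30.0
```

Request:
send_rows(offset=[[0,0,0],[0,0,0],[0,0,0],[0,0,0],[0,0,0]], delta_rot=[[0,0,0],[0,0,0],[0,0,0],[0,0,0],[0,0,0]], grip=0.35)

```text
time: 9.98
tool_pos: [550.0, 12.5, 21.4]
tcp_rot: [-3.141, 0.0, 0.097]
contact_force: [0.1, 0.1, -0.4]
grip_width: 31.8
finger_force: 0.0
```

Request:
send_rows(offset=[[0,0,-0.3],[0,0,-0.6],[0,0,-1],[0,0,-1]], delta_rot=[[0,0,0],[0,0,0],[0,0,0],[0,0,0]])

```text
time: 10.48
tool_pos: [552.5, 12.1, 145.2]
tcp_rot: [3.14, -0.008, 0.097]
contact_force: [0.2, -0.2, 0.1]
grip_width: 32.1
finger_force: 0.0
```

Run:
```python
from h import *
s=plan(ov(-100,0,230),TH+np.pi/4);s=plan(ov(-20,0,260),TH+np.pi/2,s)
```

```text
x1 off [-0.018, 0.614, -0.706] rot [0.0007, -0.001, -0.1246] rows 4.2
 x1 off [-0.471, 0.471, -0.25] rot [-0.0, 0.0, -0.125] rows 4.2
```

Request:
send_rows(offset=[[0,0.614,-0.706],[0,0.614,-0.706],[0,0.614,-0.706],[0,0.614,-0.706],[0,0.614,-0.706],[0,0.614,-0.706]], delta_rot=[[0,0,-0.1246],[0,0,-0.1246],[0,0,-0.1246],[0,0,-0.1246],[0,0,-0.1246],[0,0,-0.1246]])

```text
time: 11.22
tool_pos: [557.1, -61.0, 225.4]
tcp_rot: [-3.14, 0.001, 0.877]
contact_force: [0.2, -0.1, -0.0]
grip_width: 32.1
finger_force: 0.0
```

Request:
send_rows(offset=[[-0.471,0.471,-0.25],[-0.471,0.471,-0.25],[-0.471,0.471,-0.25],[-0.471,0.471,-0.25],[-0.471,0.471,-0.25],[-0.471,0.471,-0.25],[-0.471,0.471,-0.25]], delta_rot=[[0,0,-0.125],[0,0,-0.125],[0,0,-0.125],[0,0,-0.125],[0,0,-0.125],[0,0,-0.125],[0,0,-0.125]], grip=1)

```text
time: 12.1
tool_pos: [564.9, -140.7, 256.0]
tcp_rot: [-3.141, -0.0, 1.663]
contact_force: [-0.3, 0.3, 0.8]
grip_width: 91.3
finger_force: 0.0
```

Run:
```python
from h import *
cal=optics.get_calibration("wrist")
im=optics.capture("wrist")
for p,c in [(ov(66,0,112),(255,0,0)),(ov(0,0,50),(0,255,0)),(ov(-172.5,0,42),(0,0,255))]:
    u=proj(cal,p);print(u.round()); cv2.drawMarker(im,tuple(int(v) for v in u),c,0,14,1)
save(im,"w2.png")
for n,z in [("oven_door_hinge",50),("door_bar",42),("rack_tab",112),("rack_floor",64)]:
    for d in finder.pinpoint(n,"wrist")[:2]:
        print(n,round(d["confidence"],2),np.round(d["uv"]).tolist(),np.round(ray(cal,d["uv"],z)).tolist())
print(ov(66,0,112))
```

```text
[323. 309.]
[323. 226.]
[322.  49.]
oven_door_hinge 0.81 [320.0, 230.0] [564.0, -165.0, 50.0]
door_bar 0.86 [323.0, 56.0] [551.0, 5.0, 42.0]
rack_tab 0.78 [324.0, 313.0] [574.0, -231.0, 112.0]
rack_tab 0.66 [524.0, 79.0] [712.0, -9.0, 112.0]
[ 572.41114868 -226.70708966  112.        ]
```

View pics/w2.png

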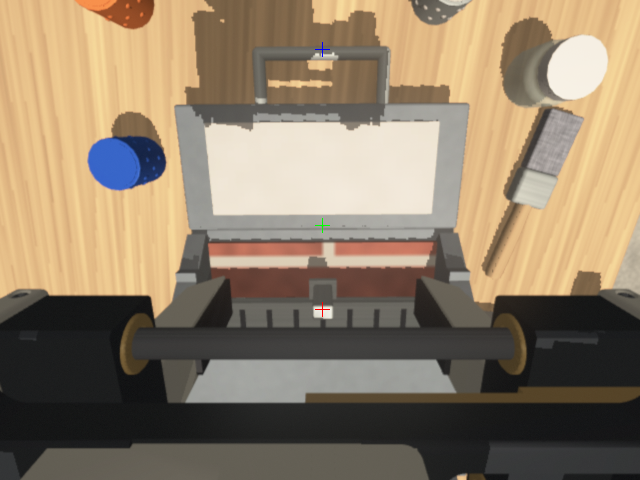

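Door fully down; the projected marks are 3–4 px off, so I shift the oven estimate by 3 mm in y. The tab top is at about (323,312). Next, grasp the tab.

```bash
sed -i 's/H=np.array(\[566.2,-161,0\])/H=np.array([566.4,-163.8,0])/' h.py
python3 - <<'E'
from h import *
Y=TH+np.pi/2
s=plan(ov(66,0,150),Y);s=plan(ov(66,0,88),Y,s);s=plan(ov(66-162,0,88),Y,s)
E
```

```text
x1 off [-0.742, -0.005, 0.885] rot [0.0, 0.0, -0.0] rows 2.2
 x1 off [0.0, -0.0, 0.517] rot [0.0, 0.0, 0.0] rows 1.0
 x2 off [0.675, 0.0, -0.0] rot [0.0, 0.0, 0.0] rows 1.3
```

Request:
send_rows(offset=[[-0.742,-0.005,0.4],[-0.742,-0.005,0.885],[-0.742,-0.005,0.885],[-0.742,-0.005,0.885]], delta_rot=[[0,0,0],[0,0,0],[0,0,0],[0,0,0]])

```text
time: 12.85
tool_pos: [571.7, -229.8, 148.1]
tcp_rot: [-3.138, -0.002, 1.663]
contact_force: [0.2, 0.5, -0.2]
grip_width: 91.9
finger_force: 0.0
```

Request:
send_rows(offset=[[0,0,0.25],[0,0,0.517],[0,0,0.517]], delta_rot=[[0,0,0],[0,0,0],[0,0,0]])

```text
time: 13.22
tool_pos: [572.1, -228.5, 87.4]
tcp_rot: [-3.139, -0.002, 1.665]
contact_force: [-0.4, 0.2, 0.4]
grip_width: 92.1
finger_force: 0.0
```

Request:
send_rows(offset=[[0,0,0],[0,0,0],[0,0,0],[0,0,0],[0,0,0],[0,0,0],[0,0,0],[0,0,0]], delta_rot=[[0,0,0],[0,0,0],[0,0,0],[0,0,0],[0,0,0],[0,0,0],[0,0,0],[0,0,0]], grip=0)

```text
time: 14.22
tool_pos: [572.7, -229.5, 87.9]
tcp_rot: [3.141, 0.0, 1.665]
contact_force: [0.9, 0.5, -0.9]
grip_width: 19.7
finger_force: 30.0
```

Request:
send_rows(offset=[[0,0,0],[0,0,0]], delta_rot=[[0,0,0],[0,0,0]])

```text
time: 14.48
tool_pos: [572.8, -229.6, 88.0]
tcp_rot: [3.141, 0.0, 1.665]
contact_force: [1.7, -0.2, -0.8]
grip_width: 19.8
finger_force: 30.0
```

Gripped at 20 mm. Now draw it out.

Request:
send_rows(offset=[[0.16,0,0],[0.32,0,0],[0.48,0,0],[0.64,0,0],[0.8,0,0],[0.8,0,0]], delta_rot=[[0,0,0],[0,0,0],[0,0,0],[0,0,0],[0,0,0],[0,0,0]])

```text
time: 15.22
tool_pos: [563.1, -131.5, 87.9]
tcp_rot: [-3.14, -0.002, 1.667]
contact_force: [-1.4, 1.9, -0.8]
grip_width: 19.7
finger_force: 30.0
```

Request:
send_rows(offset=[[0.16,0,0],[0.32,0,0],[0.45,0,0],[0.56,0,0],[0.56,0,0],[0.56,0,0]], delta_rot=[[0,0,0],[0,0,0],[0,0,0],[0,0,0],[0,0,0],[0,0,0]])

```text
time: 15.98
tool_pos: [557.0, -68.8, 88.0]
tcp_rot: [-3.141, 0.003, 1.666]
contact_force: [-4.4, -10.8, -0.7]
grip_width: 20.1
finger_force: 30.0
```

Request:
send_rows(offset=[[0,0,0],[0,0,0],[0,0,0],[0,0,0],[0,0,0],[0,0,0]], delta_rot=[[0,0,0],[0,0,0],[0,0,0],[0,0,0],[0,0,0],[0,0,0]], grip=0.7)

```text
time: 16.73
tool_pos: [557.3, -67.1, 88.0]
tcp_rot: [3.142, 0.0, 1.665]
contact_force: [0.0, 0.4, 0.9]
grip_width: 64.3
finger_force: 0.0
```

Request:
send_rows(offset=[[0,0,-0.3],[0,0,-0.7],[0,0,-1],[0,0,-1]], delta_rot=[[0,0,0],[0,0,0],[0,0,0],[0,0,0]], grip=1)

```text
time: 17.23
tool_pos: [558.8, -67.4, 211.2]
tcp_rot: [3.135, 0.002, 1.665]
contact_force: [-0.9, -0.0, -0.6]
grip_width: 91.5
finger_force: 0.0
```

Run:
```python
from h import *
s=plan([580,-10,240],TH+.8);s=plan([600,60,250],TH,s)
```

```text
x1 off [0.459, 0.222, -0.24] rot [0.0011, -0.0, 0.1227] rows 4.1
 x1 off [0.559, -0.235, -0.083] rot [0.0, -0.0, 0.1273] rows 4.3
```

Request:
send_rows(offset=[[0.459,0.222,-0.24],[0.459,0.222,-0.24],[0.459,0.222,-0.24],[0.459,0.222,-0.24],[0.459,0.222,-0.24],[0.459,0.222,-0.24]], delta_rot=[[0,0,0.1227],[0,0,0.1227],[0,0,0.1227],[0,0,0.1227],[0,0,0.1227],[0,0,0.1227]])

```text
time: 17.98
tool_pos: [578.4, -9.8, 236.1]
tcp_rot: [-3.141, 0.001, 0.897]
contact_force: [-0.3, 0.1, -0.2]
grip_width: 92.2
finger_force: 0.0
```

Request:
send_rows(offset=[[0.559,-0.235,-0.083],[0.559,-0.235,-0.083],[0.559,-0.235,-0.083],[0.559,-0.235,-0.083],[0.559,-0.235,-0.083],[0.559,-0.235,-0.083]], delta_rot=[[0,0,0.1273],[0,0,0.1273],[0,0,0.1273],[0,0,0.1273],[0,0,0.1273],[0,0,0.1273]])

```text
time: 18.73
tool_pos: [598.6, 60.2, 246.4]
tcp_rot: [3.142, 0.0, 0.097]
contact_force: [-0.7, -0.7, -0.8]
grip_width: 91.8
finger_force: 0.0
```

```bash
cat >> h.py <<'E'
def flasks(cam):
    "grey flasks: axis position from silhouette top-disc/side boxes; prints"
    cal=optics.get_calibration(cam); im=optics.capture(cam); out=[]
    for d in finder.silhouettes("flask1",cam):
        m=d["region"]; 
        if d["confidence"]<.3 or m.sum()<30: continue
        px=im[m].astype(float); sat=np.median(px.max(1)-px.min(1)); 
        ys,xs=np.nonzero(m); g=np.median(np.c_[xs,ys],0)
        # fit: position whose projected cylinder hull best overlaps the mask
        from scipy.optimize import minimize
        t=np.linspace(0,2*np.pi,24,endpoint=False)
        def cost(q):
            P=[proj(cal,[q[0]+26*np.cos(a),q[1]+26*np.sin(a),z]) for a in t for z in (0,62)]
            h=cv2.convexHull(np.array(P,np.float32)); r=np.zeros(m.shape,np.uint8); cv2.fillConvexPoly(r,np.round(h*16).astype(np.int32),1,shift=4)
            return 1-(m&(r>0)).sum()/max(1,(m|(r>0)).sum())
        r=minimize(cost,ray(cal,g,31)[:2],method="Nelder-Mead",options=dict(initial_simplex=ray(cal,g,31)[:2]+np.array([[0,0],[15,0],[0,15]]),xatol=.5,fatol=1e-3))
        print(cam,"conf %.2f sat %.0f uv %s pos %s iou %.2f"%(d["confidence"],sat,g.tolist(),r.x.round(1).tolist(),1-r.fun)); out.append((r.x,sat))
    return im,out
E
python3 - <<'E'
from h import *
im,_=flasks("wrist");save(im,"w3.png");flasks("top")
print(get_obs()["tool_pos"])
E
```

```text
wrist conf 0.96 sat 33 uv [312.0, 146.0] pos [659.8, 77.3] iou 0.97
wrist conf 0.92 sat 31 uv [192.0, 160.0] pos [632.6, 197.5] iou 0.96
wrist conf 0.92 sat 88 uv [251.0, 381.0] pos [368.9, 128.9] iou 0.71
wrist conf 0.92 sat 34 uv [433.0, 383.0] pos [383.9, -94.9] iou 0.30
wrist conf 0.73 sat 17 uv [284.0, 311.0] pos [468.7, 93.7] iou 0.55
wrist conf 0.64 sat 16 uv [395.0, 27.0] pos [772.4, 10.7] iou 0.91
wrist conf 0.58 sat 78 uv [315.0, 382.0] pos [361.7, 45.0] iou 0.44
top conf 0.75 sat 48 uv [237.0, 254.0] pos [493.2, 233.1] iou 0.59
top conf 0.71 sat 75 uv [379.0, 314.0] pos [355.8, -116.1] iou 0.95
top conf 0.48 sat 20 uv [249.0, 196.0] pos [641.0, 218.1] iou 0.37
[598.65789832  60.16712266 246.65306333]
```

View pics/w3.png

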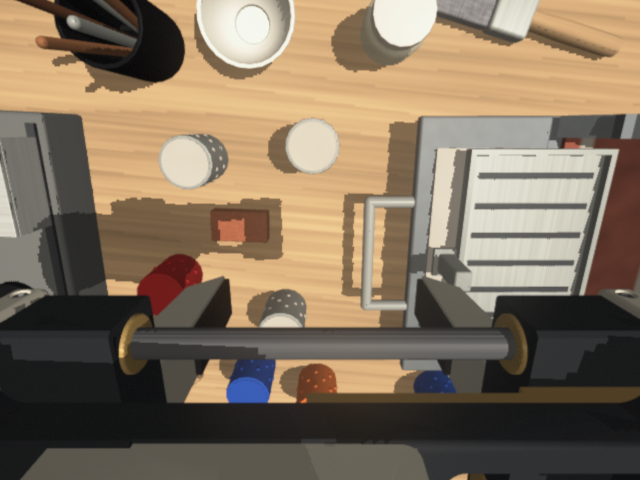

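The picture shows flask A at (312,146) and flask B at (192,160), with the rack drawn out. Pick A.

```bash
cat >> h.py <<'E'
def job(p,yaw,slot,start=None):
    s=plan([*p,110],yaw,start,"over");s=plan([*p,25],yaw,s,"down");s=plan([*p,205],yaw,s,"lift")
    t=ov(-16.5,slot,205);s=plan(t,TH,s,"carry");t[2]=90;s=plan(t,TH,s,"lower");print(t);return s
E
python3 -c "
from h import *
job((659.8,77.3),TH,68)"
```

```text
over x2 off [0.26, -0.047, 0.569] rot [0.0, 0.0, 0.0] rows 1.2
down x1 off [-0.0, -0.0, 0.708] rot [0.0, 0.0, 0.0] rows 1.4
lift x2 off [0.0, 0.0, -0.75] rot [0.0, 0.0, 0.0] rows 1.4
carry x2 off [-0.199, 0.895, 0.0] rot [0.0, 0.0, 0.0] rows 1.8
lower x1 off [-0.0, -0.0, 0.958] rot [0.0, 0.0, 0.0] rows 1.8
[ 632.54542642 -140.97386228   90.        ]
```

Request:
send_rows(offset=[[0.26,-0.047,0.569],[0.26,-0.047,0.569],[0.26,-0.047,0.569]], delta_rot=[[0,0,0],[0,0,0],[0,0,0]])

```text
time: 19.3
tool_pos: [628.9, 68.8, 178.0]
tcp_rot: [-3.142, 0.002, 0.095]
contact_force: [-0.3, -0.3, 1.7]
grip_width: 91.5
finger_force: 0.0
```

Request:
send_rows(offset=[[0.26,-0.047,0.569],[0.26,-0.047,0.569],[0.26,-0.047,0.569]], delta_rot=[[0,0,0],[0,0,0],[0,0,0]])

```text
time: 19.68
tool_pos: [659.8, 77.2, 111.3]
tcp_rot: [3.141, -0.0, 0.094]
contact_force: [-0.2, 0.1, 0.5]
grip_width: 91.6
finger_force: 0.0
```

Request:
send_rows(offset=[[0,0,0.3],[0,0,0.6],[0,0,0.708],[0,0,0.708]], delta_rot=[[0,0,0],[0,0,0],[0,0,0],[0,0,0]])

```text
time: 20.18
tool_pos: [660.2, 77.2, 26.7]
tcp_rot: [3.141, -0.001, 0.094]
contact_force: [0.1, 0.2, -0.1]
grip_width: 91.3
finger_force: 0.0
```

Request:
send_rows(offset=[[0,0,0],[0,0,0],[0,0,0],[0,0,0],[0,0,0],[0,0,0],[0,0,0]], delta_rot=[[0,0,0],[0,0,0],[0,0,0],[0,0,0],[0,0,0],[0,0,0],[0,0,0]], grip=0)

```text
time: 21.05
tool_pos: [659.8, 77.2, 25.3]
tcp_rot: [3.141, -0.0, 0.094]
contact_force: [-0.4, -1.2, 2.4]
grip_width: 51.5
finger_force: 30.0
```

Request:
send_rows(offset=[[0,0,-0.25],[0,0,-0.5],[0,0,-0.75],[0,0,-0.75]], delta_rot=[[0,0,0],[0,0,0],[0,0,0],[0,0,0]])

```text
time: 21.55
tool_pos: [661.0, 77.4, 117.2]
tcp_rot: [3.141, -0.005, 0.094]
contact_force: [0.9, 0.8, -2.9]
grip_width: 52.1
finger_force: 30.0
```

Request:
send_rows(offset=[[0,0,-0.35],[0,0,-0.75],[0,0,-0.75]], delta_rot=[[0,0,0],[0,0,0],[0,0,0]])

```text
time: 21.92
tool_pos: [661.3, 77.4, 207.8]
tcp_rot: [3.141, -0.006, 0.094]
contact_force: [-0.2, -0.5, -2.5]
grip_width: 51.5
finger_force: 30.0
```

Request:
send_rows(offset=[[-0.07,0.3,0],[-0.13,0.6,0],[-0.199,0.895,0],[-0.199,0.895,0]], delta_rot=[[0,0,0],[0,0,0],[0,0,0],[0,0,0]])

```text
time: 22.42
tool_pos: [644.7, -34.4, 202.0]
tcp_rot: [-3.141, 0.005, 0.091]
contact_force: [-0.3, 1.3, -2.8]
grip_width: 51.8
finger_force: 30.0
```

Request:
send_rows(offset=[[-0.07,0.3,0],[-0.13,0.6,0],[-0.199,0.895,0],[-0.199,0.895,0],[-0.199,0.895,0]], delta_rot=[[0,0,0],[0,0,0],[0,0,0],[0,0,0],[0,0,0]])

```text
time: 23.05
tool_pos: [632.1, -139.8, 203.7]
tcp_rot: [-3.14, 0.002, 0.095]
contact_force: [-0.4, 0.8, -2.6]
grip_width: 51.6
finger_force: 30.0
```

Request:
send_rows(offset=[[0,0,0.25],[0,0,0.5],[0,0,0.7],[0,0,0.85],[0,0,0.94],[0,0,0.958],[0,0,0.958]], delta_rot=[[0,0,0],[0,0,0],[0,0,0],[0,0,0],[0,0,0],[0,0,0],[0,0,0]])

```text
time: 23.92
tool_pos: [632.8, -141.1, 90.9]
tcp_rot: [3.141, -0.001, 0.094]
contact_force: [-0.6, 0.3, -2.1]
grip_width: 51.6
finger_force: 30.0
```

Request:
send_rows(offset=[[0,0,0.01],[0,0,0.018],[0,0,0.018]], delta_rot=[[0,0,0],[0,0,0],[0,0,0]])

```text
time: 24.3
tool_pos: [632.9, -141.2, 89.3]
tcp_rot: [3.141, -0.002, 0.094]
contact_force: [-0.6, 1.0, 5.3]
grip_width: 51.7
finger_force: 30.0
```

Request:
send_rows(offset=[[0,0,0],[0,0,0],[0,0,0],[0,0,0]], delta_rot=[[0,0,0],[0,0,0],[0,0,0],[0,0,0]], grip=0.7)

```text
time: 24.8
tool_pos: [632.3, -141.0, 87.9]
tcp_rot: [-3.142, 0.0, 0.094]
contact_force: [0.8, -0.5, -0.8]
grip_width: 64.0
finger_force: 0.0
```

Request:
send_rows(offset=[[0,0,-0.3],[0,0,-0.6],[0,0,-1],[0,0,-1]], delta_rot=[[0,0,0],[0,0,0],[0,0,0],[0,0,0]])

```text
time: 25.3
tool_pos: [634.4, -141.7, 212.9]
tcp_rot: [3.138, -0.008, 0.094]
contact_force: [-0.3, 0.0, -0.3]
grip_width: 64.2
finger_force: 0.0
```

Run:
```python
from h import *
s=plan([610,60,235],-.1); s=plan([600,160,235],-.3,s)
im,_=flasks("wrist");print(ov(-16.5,68,64))
```

```text
x1 off [-0.021, -0.846, -0.096] rot [0.0005, -0.0014, 0.0309] rows 1.6
 x1 off [-0.185, -0.826, -0.092] rot [0.0, 0.0, 0.0] rows 1.6
 x1 off [-0.166, -0.821, -0.0] rot [0.0, -0.0, 0.0318] rows 1.6
wrist conf 0.82 sat 9 uv [10.0, 182.0] pos [632.2, 200.0] iou 0.98
wrist conf 0.75 sat 20 uv [321.0, 238.0] pos [612.8, -147.4] iou 0.68
wrist conf 0.49 sat 99 uv [3.0, 290.0] pos [504.7, 239.8] iou 0.52
[ 632.54542642 -140.97386228   64.        ]
```

Request:
send_rows(offset=[[-0.021,-0.846,-0.096],[-0.021,-0.846,-0.096],[-0.021,-0.846,-0.096],[-0.021,-0.846,-0.096]], delta_rot=[[0,-0.001,0.0309],[0,-0.001,0.0309],[0,-0.001,0.0309],[0,-0.001,0.0309]], grip=1)

```text
time: 25.9
tool_pos: [619.9, -40.5, 218.3]
tcp_rot: [3.141, 0.008, -0.1]
contact_force: [0.8, 0.7, -0.6]
grip_width: 91.1
finger_force: 0.0
```

Request:
send_rows(offset=[[-0.185,-0.826,-0.092],[-0.185,-0.826,-0.092],[-0.185,-0.826,-0.092]], delta_rot=[[0,0,0],[0,0,0],[0,0,0]])

```text
time: 26.28
tool_pos: [608.1, 61.9, 230.3]
tcp_rot: [3.141, 0.007, -0.098]
contact_force: [0.4, -0.2, 0.2]
grip_width: 91.6
finger_force: 0.0
```

Request:
send_rows(offset=[[-0.166,-0.821,0],[-0.166,-0.821,0],[-0.166,-0.821,0],[-0.166,-0.821,0]], delta_rot=[[0,0,0.0318],[0,0,0.0318],[0,0,0.0318],[0,0,0.0318]])

```text
time: 26.78
tool_pos: [598.7, 158.8, 230.1]
tcp_rot: [3.138, 0.006, -0.301]
contact_force: [-0.2, 0.3, 0.1]
grip_width: 91.9
finger_force: 0.0
```

Run:
```python
from h import *
_,o=flasks("wrist"); p=min((q for q,s in o if s<60),key=lambda q:np.hypot(q[0]-632,q[1]-198)); job(p,-.3,0)
print([ (n,[np.round(ray(optics.get_calibration("wrist"),d["uv"],0)).tolist() for d in finder.pinpoint(n,"wrist")[:1]]) for n in ("tool_mug","solder_block")])
```

```text
wrist conf 0.90 sat 61 uv [403.0, 377.0] pos [369.6, 128.9] iou 0.54
wrist conf 0.86 sat 21 uv [403.0, 303.0] pos [470.3, 108.1] iou 0.41
wrist conf 0.82 sat 5 uv [631.0, 79.5] pos [623.4, -190.7] iou 0.92
wrist conf 0.75 sat 28 uv [275.0, 188.0] pos [632.9, 197.7] iou 0.97
wrist conf 0.60 sat 81 uv [295.0, 308.0] pos [492.1, 226.0] iou 0.66
over x1 off [0.091, -0.199, 0.501] rot [0.0004, 0.001, -0.0003] rows 1.0
over x1 off [0.088, -0.198, 0.502] rot [0.0, 0.0, 0.0] rows 1.0
down x1 off [0.0, -0.0, 0.708] rot [0.0, 0.0, 0.0] rows 1.4
lift x2 off [0.0, 0.0, -0.75] rot [0.0, 0.0, 0.0] rows 1.4
carry x1 off [0.103, 0.971, 0.0] rot [0.0, 0.0, -0.0627] rows 2.1
carry x2 off [-0.278, 0.936, 0.0] rot [0.0, 0.0, 0.0] rows 1.9
lower x1 off [-0.0, -0.0, 0.958] rot [0.0, 0.0, 0.0] rows 1.8
[ 564.84721283 -147.37322758   90.        ]
[('tool_mug', [[741.0, 254.0, 0.0]]), ('solder_block', [[561.0, 152.0, 0.0]])]
```

Request:
send_rows(offset=[[0.091,-0.199,0.501],[0.091,-0.199,0.501],[0.091,-0.199,0.501]], delta_rot=[[0,0.001,0],[0,0.001,0],[0,0.001,0]])

```text
time: 27.35
tool_pos: [615.6, 179.6, 171.4]
tcp_rot: [3.14, -0.001, -0.3]
contact_force: [0.3, -0.3, 1.2]
grip_width: 91.5
finger_force: 0.0
```

Request:
send_rows(offset=[[0.088,-0.198,0.502],[0.088,-0.198,0.502],[0.088,-0.198,0.502]], delta_rot=[[0,0,0],[0,0,0],[0,0,0]])

```text
time: 27.72
tool_pos: [633.2, 199.3, 112.7]
tcp_rot: [3.141, -0.003, -0.3]
contact_force: [0.3, -0.3, -0.1]
grip_width: 91.8
finger_force: 0.0
```

Request:
send_rows(offset=[[0,0,0.3],[0,0,0.6],[0,0,0.708],[0,0,0.708]], delta_rot=[[0,0,0],[0,0,0],[0,0,0],[0,0,0]])

```text
time: 28.22
tool_pos: [633.1, 199.3, 26.9]
tcp_rot: [3.14, -0.002, -0.3]
contact_force: [-0.1, -0.2, 0.7]
grip_width: 92.0
finger_force: 0.0
```

Request:
send_rows(offset=[[0,0,0],[0,0,0],[0,0,0],[0,0,0],[0,0,0],[0,0,0],[0,0,0]], delta_rot=[[0,0,0],[0,0,0],[0,0,0],[0,0,0],[0,0,0],[0,0,0],[0,0,0]], grip=0)

```text
time: 29.1
tool_pos: [632.4, 199.2, 25.6]
tcp_rot: [3.139, -0.0, -0.3]
contact_force: [-1.3, -4.4, 3.9]
grip_width: 51.7
finger_force: 30.0
```

Request:
send_rows(offset=[[0,0,-0.25],[0,0,-0.5],[0,0,-0.75],[0,0,-0.75]], delta_rot=[[0,0,0],[0,0,0],[0,0,0],[0,0,0]])

```text
time: 29.6
tool_pos: [633.7, 200.5, 117.1]
tcp_rot: [-3.141, -0.004, -0.3]
contact_force: [0.4, -0.5, -3.3]
grip_width: 51.4
finger_force: 30.0
```

Request:
send_rows(offset=[[0,0,-0.35],[0,0,-0.75],[0,0,-0.75]], delta_rot=[[0,0,0],[0,0,0],[0,0,0]])

```text
time: 29.98
tool_pos: [634.0, 200.5, 207.7]
tcp_rot: [-3.14, -0.006, -0.3]
contact_force: [0.9, -0.3, -3.4]
grip_width: 51.5
finger_force: 30.0
```

Request:
send_rows(offset=[[0.05,0.4,0],[0.08,0.7,0],[0.103,0.971,0],[0.103,0.971,0]], delta_rot=[[0,0,-0.03],[0,0,-0.05],[0,0,-0.0627],[0,0,-0.0627]])

```text
time: 30.48
tool_pos: [608.5, 82.9, 202.5]
tcp_rot: [3.14, 0.005, 0.091]
contact_force: [-0.4, 0.3, -2.8]
grip_width: 51.5
finger_force: 30.0
```

Request:
send_rows(offset=[[-0.09,0.3,0],[-0.19,0.63,0],[-0.278,0.936,0],[-0.278,0.936,0]], delta_rot=[[0,0,0],[0,0,0],[0,0,0],[0,0,0]])

```text
time: 30.98
tool_pos: [586.5, -31.4, 203.7]
tcp_rot: [3.14, 0.003, 0.091]
contact_force: [1.1, 0.8, -2.5]
grip_width: 51.3
finger_force: 30.0
```

Request:
send_rows(offset=[[-0.09,0.3,0],[-0.19,0.63,0],[-0.278,0.95,0],[-0.278,0.95,0],[-0.278,0.95,0]], delta_rot=[[0,0,0],[0,0,0],[0,0,0],[0,0,0],[0,0,0]])

```text
time: 31.6
tool_pos: [564.9, -145.1, 204.9]
tcp_rot: [3.141, 0.002, 0.095]
contact_force: [-0.4, 0.9, -2.6]
grip_width: 51.8
finger_force: 30.0
```

Run:
```python
from h import *
plan(ov(-16.5,0,89),TH)
```

```text
x1 off [-0.001, 0.018, 0.966] rot [0.0, 0.0, 0.0] rows 1.9
```

Request:
send_rows(offset=[[0,0.018,0.25],[0,0.018,0.5],[0,0.018,0.7],[0,0.018,0.85],[0,0.018,0.93],[0,0.018,0.972],[0,0.018,0.972],[0,0.018,0.972]], delta_rot=[[0,0,0],[0,0,0],[0,0,0],[0,0,0],[0,0,0],[0,0,0],[0,0,0],[0,0,0]])

```text
time: 32.6
tool_pos: [565.3, -148.9, 89.8]
tcp_rot: [3.139, -0.001, 0.094]
contact_force: [-0.4, -0.0, -2.9]
grip_width: 51.9
finger_force: 30.0
```

Request:
send_rows(offset=[[0,0,0],[0,0,0],[0,0,0],[0,0,0]], delta_rot=[[0,0,0],[0,0,0],[0,0,0],[0,0,0]], grip=0.7)

```text
time: 33.1
tool_pos: [565.0, -149.1, 89.5]
tcp_rot: [3.14, 0.0, 0.094]
contact_force: [0.1, -0.8, 0.3]
grip_width: 64.6
finger_force: 0.0
```

Request:
send_rows(offset=[[0,0,-0.3],[0,0,-0.6],[0,0,-1],[0,0,-1]], delta_rot=[[0,0,0],[0,0,0],[0,0,0],[0,0,0]])

```text
time: 33.6
tool_pos: [566.9, -149.6, 213.7]
tcp_rot: [3.136, -0.007, 0.094]
contact_force: [0.2, -0.1, -0.4]
grip_width: 64.3
finger_force: 0.0
```

Run:
```python
from h import *
s=plan([430,30,230],TH)
```

```text
x1 off [-0.497, -0.798, -0.076] rot [0.0009, -0.0011, -0.0] rows 1.8
 x1 off [-0.497, -0.799, -0.068] rot [0.0, 0.0, 0.0] rows 1.8
```

Request:
send_rows(offset=[[-0.497,-0.798,-0.076],[-0.497,-0.798,-0.076],[-0.497,-0.798,-0.076]], delta_rot=[[0.001,-0.001,0],[0.001,-0.001,0],[0.001,-0.001,0]], grip=1)

```text
time: 33.98
tool_pos: [494.5, -56.7, 218.1]
tcp_rot: [-3.136, 0.008, 0.097]
contact_force: [-0.2, 0.4, 1.2]
grip_width: 88.8
finger_force: 0.0
```

Request:
send_rows(offset=[[-0.497,-0.799,-0.068],[-0.497,-0.799,-0.068],[-0.497,-0.799,-0.068],[-0.497,-0.799,-0.068]], delta_rot=[[0,0,0],[0,0,0],[0,0,0],[0,0,0]])

```text
time: 34.48
tool_pos: [429.1, 30.2, 227.2]
tcp_rot: [-3.138, 0.006, 0.094]
contact_force: [0.8, -0.8, 0.5]
grip_width: 92.0
finger_force: 0.0
```

Run:
```python
from h import *
im,o=flasks("wrist"); p=min((q for q,s in o if s<60),key=lambda q:np.hypot(q[0]-453,q[1]-99)); job(p,TH,-68)
save(im,"w4.png")
```

```text
wrist conf 0.92 sat 165 uv [122.0, 128.0] pos [488.8, 225.8] iou 0.95
wrist conf 0.88 sat 19 uv [587.0, 69.0] pos [584.4, -190.5] iou 0.74
wrist conf 0.88 sat 55 uv [227.0, 255.0] pos [368.3, 128.6] iou 0.88
wrist conf 0.84 sat 163 uv [303.0, 281.0] pos [347.8, 45.2] iou 0.93
wrist conf 0.77 sat 5 uv [568.0, 7.0] pos [652.1, -177.0] iou 0.94
wrist conf 0.63 sat 32 uv [260.0, 178.0] pos [454.6, 94.9] iou 0.97
wrist conf 0.63 sat 32 uv [451.0, 274.0] pos [357.2, -112.8] iou 0.46
over x1 off [0.269, -0.516, 0.975] rot [-0.0007, 0.0011, -0.0002] rows 2.2
down x1 off [-0.0, -0.0, 0.708] rot [0.0, 0.0, 0.0] rows 1.4
lift x2 off [0.0, 0.0, -0.75] rot [0.0, 0.0, 0.0] rows 1.4
carry x3 off [0.053, 0.699, 0.0] rot [0.0, 0.0, 0.0] rows 1.3
lower x1 off [-0.0, -0.0, 0.958] rot [0.0, 0.0, 0.0] rows 1.8
[ 497.14899924 -153.77259289   90.        ]
```

View pics/w4.png

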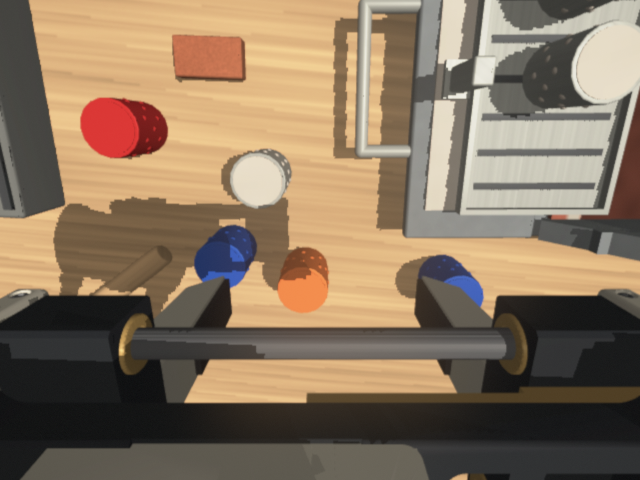

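Flask C is at (260,178), the rack is out, and B stands on it. Pick C.

Request:
send_rows(offset=[[0.269,-0.516,0.5],[0.269,-0.516,0.975],[0.269,-0.516,0.975],[0.269,-0.516,0.975],[0.269,-0.516,0.975]], delta_rot=[[0,0.001,0],[0,0.001,0],[0,0.001,0],[0,0.001,0],[0,0.001,0]])

```text
time: 35.2
tool_pos: [454.7, 95.2, 111.0]
tcp_rot: [-3.137, -0.001, 0.093]
contact_force: [0.4, 0.1, 0.4]
grip_width: 91.9
finger_force: 0.0
```

Request:
send_rows(offset=[[0,0,0.3],[0,0,0.6],[0,0,0.7],[0,0,0.7]], delta_rot=[[0,0,0],[0,0,0],[0,0,0],[0,0,0]])

```text
time: 35.7
tool_pos: [454.1, 96.0, 26.8]
tcp_rot: [-3.137, 0.0, 0.094]
contact_force: [-0.2, 0.5, 0.3]
grip_width: 92.0
finger_force: 0.0
```

Request:
send_rows(offset=[[0,0,0],[0,0,0],[0,0,0],[0,0,0],[0,0,0],[0,0,0],[0,0,0]], delta_rot=[[0,0,0],[0,0,0],[0,0,0],[0,0,0],[0,0,0],[0,0,0],[0,0,0]], grip=0)

```text
time: 36.58
tool_pos: [453.9, 96.1, 26.6]
tcp_rot: [-3.138, -0.0, 0.094]
contact_force: [0.1, -2.4, 4.9]
grip_width: 51.9
finger_force: 30.0
```

Request:
send_rows(offset=[[0,0,-0.25],[0,0,-0.5],[0,0,-0.75],[0,0,-0.75]], delta_rot=[[0,0,0],[0,0,0],[0,0,0],[0,0,0]])

```text
time: 37.08
tool_pos: [454.7, 96.1, 117.5]
tcp_rot: [-3.137, -0.003, 0.094]
contact_force: [0.7, -0.6, -2.2]
grip_width: 51.2
finger_force: 30.0
```

Request:
send_rows(offset=[[0,0,-0.35],[0,0,-0.75],[0,0,-0.75]], delta_rot=[[0,0,0],[0,0,0],[0,0,0]])

```text
time: 37.45
tool_pos: [455.2, 95.7, 207.8]
tcp_rot: [-3.137, -0.004, 0.094]
contact_force: [1.0, 0.2, -3.2]
grip_width: 51.6
finger_force: 30.0
```

Run:
```python
from h import *
s=plan(ov(-16.5,-68,205),TH)
```

```text
x1 off [0.051, 0.701, 0.005] rot [-0.0007, -0.0007, -0.0] rows 1.3
 x2 off [0.051, 0.701, 0.008] rot [0.0, 0.0, 0.0] rows 1.3
```

Request:
send_rows(offset=[[0.025,0.35,0],[0.051,0.701,0.005],[0.051,0.701,0.005]], delta_rot=[[-0.0007,0,0],[-0.0007,0,0],[-0.0007,0,0]])

```text
time: 37.83
tool_pos: [467.0, 10.4, 202.7]
tcp_rot: [-3.141, 0.005, 0.091]
contact_force: [-0.1, 0.1, -2.7]
grip_width: 51.5
finger_force: 30.0
```

Request:
send_rows(offset=[[0.051,0.701,0.005],[0.051,0.701,0.005],[0.051,0.701,0.005]], delta_rot=[[0,0,0],[0,0,0],[0,0,0]])

```text
time: 38.2
tool_pos: [481.1, -71.1, 202.7]
tcp_rot: [-3.14, 0.004, 0.092]
contact_force: [0.1, 0.2, -2.4]
grip_width: 51.8
finger_force: 30.0
```

Request:
send_rows(offset=[[0.051,0.701,0.005],[0.051,0.701,0.005],[0.051,0.701,0.005],[0.051,0.701,0.005]], delta_rot=[[0,0,0],[0,0,0],[0,0,0],[0,0,0]])

```text
time: 38.7
tool_pos: [495.3, -152.3, 203.6]
tcp_rot: [-3.14, 0.002, 0.095]
contact_force: [0.5, 0.1, -2.9]
grip_width: 51.4
finger_force: 30.0
```

Run:
```python
from h import *
s=plan(ov(-16.5,-68,90),TH)
```

```text
x1 off [0.016, 0.015, 0.947] rot [-0.0, 0.0, 0.0] rows 1.8
```

Request:
send_rows(offset=[[0.016,0.015,0.25],[0.016,0.015,0.5],[0.016,0.015,0.7],[0.016,0.015,0.83],[0.016,0.015,0.91],[0.016,0.015,0.95],[0.016,0.015,0.95],[0.016,0.015,0.95]], delta_rot=[[0,0,0],[0,0,0],[0,0,0],[0,0,0],[0,0,0],[0,0,0],[0,0,0],[0,0,0]])

```text
time: 39.7
tool_pos: [498.1, -155.5, 90.6]
tcp_rot: [3.141, -0.0, 0.094]
contact_force: [-0.0, 0.4, 0.5]
grip_width: 51.3
finger_force: 30.0
```

Request:
send_rows(offset=[[0,0,0],[0,0,0],[0,0,0],[0,0,0]], delta_rot=[[0,0,0],[0,0,0],[0,0,0],[0,0,0]], grip=0.7)

```text
time: 40.2
tool_pos: [497.8, -155.7, 90.3]
tcp_rot: [3.142, 0.0, 0.094]
contact_force: [0.1, -0.6, 0.5]
grip_width: 64.1
finger_force: 0.0
```

Request:
send_rows(offset=[[0,0,-0.3],[0,0,-0.6],[0,0,-1],[0,0,-1]], delta_rot=[[0,0,0],[0,0,0],[0,0,0],[0,0,0]])

```text
time: 40.7
tool_pos: [499.7, -156.5, 213.9]
tcp_rot: [3.137, -0.006, 0.094]
contact_force: [0.2, -0.6, -0.4]
grip_width: 64.1
finger_force: 0.0
```

Run:
```python
from h import *
s=plan(ov(-60,-20,260),TH+.8);s=plan(ov(-94,0,260),TH+np.pi/2,s)
```

```text
x1 off [0.383, -0.386, -0.383] rot [0.001, -0.0007, -0.1273] rows 4.3
 x1 off [0.319, -0.078, -0.0] rot [0.0, 0.0, -0.1227] rows 4.1
```

Request:
send_rows(offset=[[0.383,-0.386,-0.383],[0.383,-0.386,-0.383],[0.383,-0.386,-0.383],[0.383,-0.386,-0.383],[0.383,-0.386,-0.383],[0.383,-0.386,-0.383]], delta_rot=[[0.001,-0.0007,-0.1273],[0.001,-0.0007,-0.1273],[0.001,-0.0007,-0.1273],[0.001,-0.0007,-0.1273],[0.001,-0.0007,-0.1273],[0.001,-0.0007,-0.1273]], grip=1)

```text
time: 41.45
tool_pos: [538.9, -105.1, 255.0]
tcp_rot: [-3.132, 0.003, 0.893]
contact_force: [-0.3, 0.1, 0.1]
grip_width: 91.8
finger_force: 0.0
```

Request:
send_rows(offset=[[0.319,-0.078,0],[0.319,-0.078,0],[0.319,-0.078,0],[0.319,-0.078,0],[0.319,-0.078,0],[0.319,-0.078,0]], delta_rot=[[0,0,-0.1227],[0,0,-0.1227],[0,0,-0.1227],[0,0,-0.1227],[0,0,-0.1227],[0,0,-0.1227]])

```text
time: 42.2
tool_pos: [555.8, -69.5, 255.8]
tcp_rot: [-3.134, -0.004, 1.661]
contact_force: [-0.3, -0.1, -0.9]
grip_width: 91.7
finger_force: 0.0
```

Run:
```python
from h import *
Y=TH+np.pi/2
im=optics.capture("wrist");top=optics.capture("top");save(np.hstack([im[:,:,:],cv2.resize(top[120:340,180:540],(640,480))])[:, :][::1],"w5.png")
v=cv2.imread("pics/w5.png");cv2.imwrite("pics/w5.png",cv2.resize(v,(800,300)))
cal=optics.get_calibration("wrist")
for d in finder.pinpoint("rack_tab","wrist")[:2]: print(d["confidence"],d["uv"],ray(cal,d["uv"],112).round())
s=plan([557,-68.8,150],Y);s=plan([557,-68.8,88],Y,s)
```

```text
0.75 [323.8, 228.5] [556. -75. 112.]
 x1 off [0.002, 0.016, 0.884] rot [-0.0011, -0.0006, -0.0004] rows 1.7
 x1 off [0.0, -0.0, 0.517] rot [0.0, 0.0, 0.0] rows 1.0
```

View pics/w5.png

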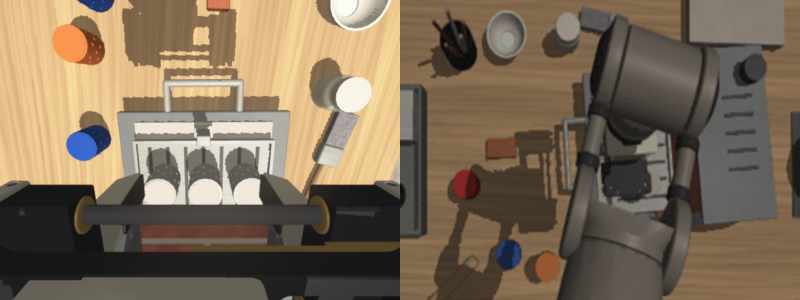

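All three flasks stand upright on the rack. Next, grip the tab and push it home.

Request:
send_rows(offset=[[-0.008,0.014,0.45],[-0.008,0.014,0.884],[-0.008,0.014,0.884],[-0.008,0.014,0.884]], delta_rot=[[-0.001,-0.0006,0],[-0.001,-0.0006,0],[-0.001,-0.0006,0],[-0.001,-0.0006,0]])

```text
time: 42.85
tool_pos: [558.2, -70.3, 152.0]
tcp_rot: [3.139, 0.001, 1.664]
contact_force: [0.9, 0.1, -0.2]
grip_width: 91.6
finger_force: 0.0
```

Request:
send_rows(offset=[[0,0,0.25],[0,0,0.517],[0,0,0.517]], delta_rot=[[0,0,0],[0,0,0],[0,0,0]])

```text
time: 43.22
tool_pos: [557.1, -70.0, 88.5]
tcp_rot: [-3.141, -0.0, 1.665]
contact_force: [-0.9, 0.5, 0.2]
grip_width: 91.8
finger_force: 0.0
```

Request:
send_rows(offset=[[0,0,0],[0,0,0],[0,0,0],[0,0,0],[0,0,0],[0,0,0],[0,0,0],[0,0,0]], delta_rot=[[0,0,0],[0,0,0],[0,0,0],[0,0,0],[0,0,0],[0,0,0],[0,0,0],[0,0,0]], grip=0)

```text
time: 44.22
tool_pos: [557.1, -69.9, 87.9]
tcp_rot: [-3.141, -0.0, 1.665]
contact_force: [1.2, 0.0, -0.4]
grip_width: 19.4
finger_force: 30.0
```

Request:
send_rows(offset=[[0,0,0],[0,0,0]], delta_rot=[[0,0,0],[0,0,0]])

```text
time: 44.48
tool_pos: [557.0, -69.9, 87.9]
tcp_rot: [-3.141, -0.0, 1.665]
contact_force: [1.0, 0.0, -1.9]
grip_width: 19.8
finger_force: 30.0
```

Request:
send_rows(offset=[[-0.04,0,0],[-0.12,0,0],[-0.22,0,0],[-0.32,0,0],[-0.42,0,0],[-0.52,0,0],[-0.62,0,0],[-0.7,0,0]], delta_rot=[[0,0,0],[0,0,0],[0,0,0],[0,0,0],[0,0,0],[0,0,0],[0,0,0],[0,0,0]])

```text
time: 45.48
tool_pos: [565.4, -154.7, 88.0]
tcp_rot: [3.141, 0.0, 1.664]
contact_force: [4.6, 2.4, -2.6]
grip_width: 20.1
finger_force: 30.0
```

Request:
send_rows(offset=[[-0.1,0,0],[-0.2,0,0],[-0.3,0,0],[-0.4,0,0],[-0.5,0,0],[-0.58,0,0],[-0.64,0,0],[-0.66,0,0]], delta_rot=[[0,0,0],[0,0,0],[0,0,0],[0,0,0],[0,0,0],[0,0,0],[0,0,0],[0,0,0]])

```text
time: 46.48
tool_pos: [572.6, -228.6, 88.0]
tcp_rot: [3.142, -0.008, 1.664]
contact_force: [5.4, 22.6, 4.7]
grip_width: 19.8
finger_force: 30.0
```

Request:
send_rows(offset=[[0,0,0],[0,0,0],[0,0,0]], delta_rot=[[0,0,0],[0,0,0],[0,0,0]])

```text
time: 46.85
tool_pos: [572.6, -228.5, 88.0]
tcp_rot: [-3.141, -0.007, 1.666]
contact_force: [5.1, 18.0, 2.2]
grip_width: 19.7
finger_force: 30.0
```

Request:
send_rows(offset=[[0,0,0],[0,0,0],[0,0,0],[0,0,0],[0,0,0],[0,0,0]], delta_rot=[[0,0,0],[0,0,0],[0,0,0],[0,0,0],[0,0,0],[0,0,0]], grip=0.6)

```text
time: 47.6
tool_pos: [572.2, -232.5, 88.0]
tcp_rot: [-3.141, -0.0, 1.665]
contact_force: [-0.1, 0.3, -0.7]
grip_width: 55.3
finger_force: 0.0
```

Request:
send_rows(offset=[[0,0,-0.3],[0,0,-0.7],[0,0,-1],[0,0,-1]], delta_rot=[[0,0,0],[0,0,0],[0,0,0],[0,0,0]], grip=0.35)

```text
time: 48.1
tool_pos: [573.7, -233.2, 211.5]
tcp_rot: [3.136, 0.004, 1.665]
contact_force: [0.1, -0.6, 0.3]
grip_width: 32.3
finger_force: 0.0
```

Run:
```python
from h import *
s=plan(ov(-30,0,235),TH+.8);s=plan(ov(-110,0,235),TH,s);s=plan([551.5,7.5,100],TH,s);s=plan([551.5,7.5,24],TH,s)
im=optics.capture("wrist");save(im,"w6.png")
```

```text
x1 off [0.831, -0.005, -0.199] rot [0.001, 0.0002, 0.1227] rows 4.1
 x1 off [0.478, -0.464, -0.0] rot [0.0, -0.0, 0.1273] rows 4.3
 x2 off [0.005, -0.258, 0.562] rot [0.0, 0.0, 0.0] rows 1.2
 x1 off [-0.0, -0.0, 0.633] rot [0.0, 0.0, 0.0] rows 1.2
```

View pics/w6.png

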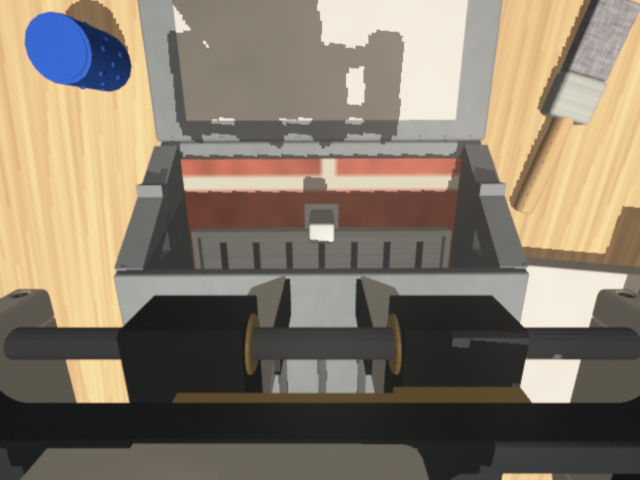

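The rack is home, with its tab at (321,230). Go to the door bar.

Request:
send_rows(offset=[[0.831,-0.005,-0.199],[0.831,-0.005,-0.199],[0.831,-0.005,-0.199],[0.831,-0.005,-0.199],[0.831,-0.005,-0.199],[0.831,-0.005,-0.199]], delta_rot=[[0.001,0,0.1227],[0.001,0,0.1227],[0.001,0,0.1227],[0.001,0,0.1227],[0.001,0,0.1227],[0.001,0,0.1227]])

```text
time: 48.9
tool_pos: [562.0, -133.2, 230.9]
tcp_rot: [-3.134, 0.003, 0.897]
contact_force: [-0.1, -0.8, -0.6]
grip_width: 32.4
finger_force: 0.0
```

Request:
send_rows(offset=[[0.478,-0.464,0],[0.478,-0.464,0],[0.478,-0.464,0],[0.478,-0.464,0],[0.478,-0.464,0],[0.478,-0.464,0]], delta_rot=[[0,0,0.1273],[0,0,0.1273],[0,0,0.1273],[0,0,0.1273],[0,0,0.1273],[0,0,0.1273]])

```text
time: 49.65
tool_pos: [554.7, -53.7, 231.7]
tcp_rot: [-3.139, 0.007, 0.097]
contact_force: [0.2, 0.1, 0.1]
grip_width: 32.4
finger_force: 0.0
```

Run:
```python
from h import *
cal=optics.get_calibration("wrist");optics.capture("wrist")
for d in finder.pinpoint("door_bar","wrist")[:2]: print(d["confidence"],d["uv"],ray(cal,d["uv"],42.5).round())
for d in finder.silhouettes("door_bar","wrist")[:1]: print(d["box"])
s=plan([551.5,7.5,100],TH);s=plan([551.5,7.5,24],TH,s)
```

```text
0.55 [261.6, 211.5] [546.   9.  42.]
[255.5, 52.4, 453.4, 330.2]
 x1 off [0.014, -0.254, 0.55] rot [-0.0004, 0.001, 0.0003] rows 1.2
 x1 off [0.01, -0.255, 0.55] rot [0.0, 0.0, 0.0] rows 1.2
 x1 off [-0.0, -0.0, 0.633] rot [0.0, 0.0, 0.0] rows 1.2
```

Request:
send_rows(offset=[[0.014,-0.254,0.55],[0.014,-0.254,0.55],[0.014,-0.254,0.55]], delta_rot=[[0,0.001,0],[0,0.001,0],[0,0.001,0]])

```text
time: 50.18
tool_pos: [553.5, -23.1, 166.5]
tcp_rot: [-3.139, 0.0, 0.096]
contact_force: [0.1, -0.8, 1.1]
grip_width: 32.0
finger_force: 0.0
```

Request:
send_rows(offset=[[0.01,-0.255,0.55],[0.01,-0.255,0.55],[0.01,-0.255,0.55],[0.01,-0.255,0.55]], delta_rot=[[0,0,0],[0,0,0],[0,0,0],[0,0,0]])

```text
time: 50.68
tool_pos: [553.3, 6.7, 102.5]
tcp_rot: [-3.14, -0.004, 0.094]
contact_force: [0.1, 0.0, 0.2]
grip_width: 32.3
finger_force: 0.0
```

Request:
send_rows(offset=[[0,0,0.2],[0,0,0.4],[0,0,0.633],[0,0,0.633]], delta_rot=[[0,0,0],[0,0,0],[0,0,0],[0,0,0]])

```text
time: 51.18
tool_pos: [551.3, 7.3, 24.1]
tcp_rot: [-3.139, 0.001, 0.094]
contact_force: [0.5, 0.1, -0.1]
grip_width: 32.1
finger_force: 0.0
```

Request:
send_rows(offset=[[0,0,0],[0,0,0],[0,0,0],[0,0,0],[0,0,0]], delta_rot=[[0,0,0],[0,0,0],[0,0,0],[0,0,0],[0,0,0]], grip=0)

```text
time: 51.8
tool_pos: [552.7, 6.7, 25.7]
tcp_rot: [-3.141, -0.003, 0.094]
contact_force: [-0.3, -5.0, 3.0]
grip_width: 11.0
finger_force: 30.0
```

Run:
```python
from h import *
print("joint state",get_obs()["tool_pos"])
A=np.linspace(2.30,0,25);i=0
while i<24:
    x0,z0=bar(A[i]); j=min(i+6,24); print([[0,round(float(bar(a)[0]-x0)/120,3),round(float(z0-bar(a)[1])/120,3)] for a in A[i+1:j+1]]);i=j
```

```text
joint state [552.67709485   6.73158275  25.66367852]
[[0, 0.001, -0.138], [0, 0.015, -0.275], [0, 0.042, -0.41], [0, 0.081, -0.542], [0, 0.134, -0.67], [0, 0.198, -0.792]]
[[0, 0.076, -0.115], [0, 0.162, -0.223], [0, 0.258, -0.322], [0, 0.363, -0.411], [0, 0.476, -0.489], [0, 0.597, -0.557]]
[[0, 0.126, -0.056], [0, 0.257, -0.099], [0, 0.391, -0.13], [0, 0.528, -0.147], [0, 0.666, -0.152], [0, 0.803, -0.143]]
[[0, 0.136, 0.022], [0, 0.269, 0.057], [0, 0.399, 0.104], [0, 0.523, 0.164], [0, 0.641, 0.235], [0, 0.752, 0.317]]
```

Request:
send_rows(offset=[[0,0.001,-0.138],[0,0.015,-0.275],[0,0.042,-0.41],[0,0.081,-0.542],[0,0.134,-0.67],[0,0.198,-0.792]], delta_rot=[[0,0,0],[0,0,0],[0,0,0],[0,0,0],[0,0,0],[0,0,0]])

```text
time: 52.55
tool_pos: [554.6, -15.0, 120.3]
tcp_rot: [-3.137, -0.003, 0.094]
contact_force: [5.6, 4.2, -5.6]
grip_width: 10.8
finger_force: 30.0
```

Request:
send_rows(offset=[[0,0.076,-0.115],[0,0.162,-0.223],[0,0.258,-0.322],[0,0.363,-0.411],[0,0.476,-0.489],[0,0.597,-0.557]], delta_rot=[[0,0,0],[0,0,0],[0,0,0],[0,0,0],[0,0,0],[0,0,0]])

```text
time: 53.3
tool_pos: [561.4, -83.2, 189.9]
tcp_rot: [-3.133, -0.005, 0.096]
contact_force: [-0.7, 15.1, 14.0]
grip_width: 11.0
finger_force: 30.0
```

Request:
send_rows(offset=[[0,0.126,-0.056],[0,0.257,-0.099],[0,0.391,-0.13],[0,0.528,-0.147],[0,0.666,-0.152],[0,0.803,-0.143]], delta_rot=[[0,0,0],[0,0,0],[0,0,0],[0,0,0],[0,0,0],[0,0,0]])

```text
time: 54.05
tool_pos: [571.1, -182.7, 206.4]
tcp_rot: [-3.139, -0.006, 0.095]
contact_force: [4.5, 4.3, 6.6]
grip_width: 11.0
finger_force: 30.0
```

Request:
send_rows(offset=[[0,0.136,0.022],[0,0.269,0.057],[0,0.399,0.104],[0,0.523,0.164],[0,0.641,0.235],[0,0.745,0.317],[0,0.745,0.317]], delta_rot=[[0,0,0],[0,0,0],[0,0,0],[0,0,0],[0,0,0],[0,0,0],[0,0,0]])

```text
time: 54.92
tool_pos: [579.6, -273.6, 165.4]
tcp_rot: [-3.141, -0.004, 0.094]
contact_force: [7.4, -3.5, -1.1]
grip_width: 11.1
finger_force: 30.0
```

Request:
send_rows(offset=[[0,0.025,0.022],[0,0.05,0.045],[0,0.05,0.045],[0,0.05,0.045]], delta_rot=[[0,0,0],[0,0,0],[0,0,0],[0,0,0]])

```text
time: 55.42
tool_pos: [579.7, -274.1, 164.8]
tcp_rot: [-3.136, -0.005, 0.096]
contact_force: [-4.3, 18.9, 27.4]
grip_width: 10.8
finger_force: 30.0
```

Request:
send_rows(offset=[[0,0,0],[0,0,0],[0,0,0],[0,0,0],[0,0,0]], delta_rot=[[0,0,0],[0,0,0],[0,0,0],[0,0,0],[0,0,0]], grip=0.5)

```text
time: 56.05
tool_pos: [578.4, -278.5, 158.8]
tcp_rot: [-3.139, 0.0, 0.094]
contact_force: [-0.3, 0.2, -0.2]
grip_width: 45.5
finger_force: 0.0
```

Request:
send_rows(offset=[[0,0,-0.3],[0,0,-0.7],[0,0,-1],[0,0,-1]], delta_rot=[[0,0,0],[0,0,0],[0,0,0],[0,0,0]], grip=0.5)

```text
time: 56.55
tool_pos: [579.6, -279.4, 282.7]
tcp_rot: [3.14, -0.005, 0.094]
contact_force: [0.8, -0.2, -0.6]
grip_width: 45.3
finger_force: 0.0
```

Run:
```python
from h import *
s=plan([470,340,300],TH)
cal=optics.get_calibration("wrist");im=optics.capture("wrist");save(im,"w7.png")
for d in finder.pinpoint("door_bar","wrist")[:2]: print(d["confidence"],d["uv"],ray(cal,d["uv"],184).round(),proj(cal,ov(bar(0)[0],0,183.6)))
```

```text
x1 off [-0.071, -0.871, -0.026] rot [0.0003, -0.0009, -0.0] rows 1.7
 x5 off [-0.071, -0.871, -0.024] rot [0.0, 0.0, 0.0] rows 1.7
0.68 [318.1, 242.9] [ 575. -276.  184.] [314.72833088 239.80825709]
```

View pics/w7.png

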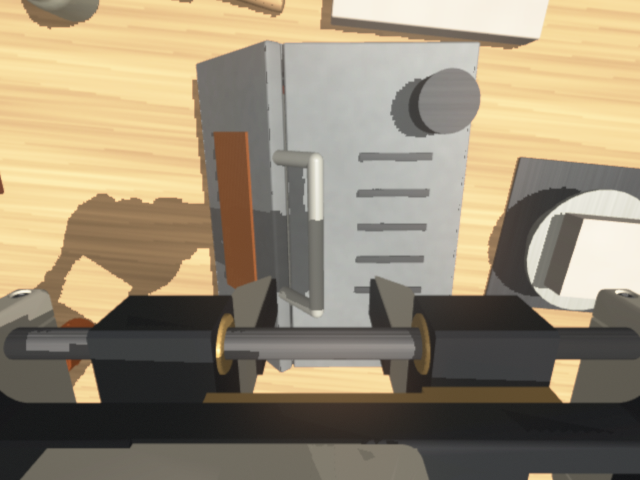

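The door is shut with its bar at (317,235). Travel to the regulator.

Request:
send_rows(offset=[[-0.071,-0.871,-0.026],[-0.071,-0.871,-0.026],[-0.071,-0.871,-0.026]], delta_rot=[[0,-0.001,0],[0,-0.001,0],[0,-0.001,0]], grip=1)

```text
time: 57.02
tool_pos: [559.5, -172.5, 281.5]
tcp_rot: [-3.137, 0.008, 0.098]
contact_force: [-0.1, 0.1, 0.3]
grip_width: 71.4
finger_force: 0.0
```

Request:
send_rows(offset=[[-0.071,-0.871,-0.024],[-0.071,-0.871,-0.024],[-0.071,-0.871,-0.024]], delta_rot=[[0,0,0],[0,0,0],[0,0,0]])

```text
time: 57.4
tool_pos: [541.6, -70.4, 284.9]
tcp_rot: [-3.138, 0.008, 0.097]
contact_force: [0.6, -0.8, 0.0]
grip_width: 91.6
finger_force: 0.0
```

Request:
send_rows(offset=[[-0.071,-0.871,-0.024],[-0.071,-0.871,-0.024],[-0.071,-0.871,-0.024]], delta_rot=[[0,0,0],[0,0,0],[0,0,0]])

```text
time: 57.78
tool_pos: [523.7, 32.0, 288.2]
tcp_rot: [-3.139, 0.007, 0.097]
contact_force: [0.8, -0.3, 0.6]
grip_width: 92.0
finger_force: 0.0
```

Request:
send_rows(offset=[[-0.071,-0.871,-0.024],[-0.071,-0.871,-0.024],[-0.071,-0.871,-0.024]], delta_rot=[[0,0,0],[0,0,0],[0,0,0]])

```text
time: 58.15
tool_pos: [505.8, 134.8, 291.4]
tcp_rot: [-3.139, 0.007, 0.096]
contact_force: [-0.0, 0.1, -0.2]
grip_width: 91.9
finger_force: 0.0
```

Request:
send_rows(offset=[[-0.071,-0.871,-0.024],[-0.071,-0.871,-0.024],[-0.071,-0.871,-0.024]], delta_rot=[[0,0,0],[0,0,0],[0,0,0]])

```text
time: 58.52
tool_pos: [487.8, 237.8, 294.5]
tcp_rot: [-3.14, 0.007, 0.096]
contact_force: [-0.2, 0.1, -0.8]
grip_width: 92.1
finger_force: 0.0
```

Request:
send_rows(offset=[[-0.071,-0.871,-0.024],[-0.071,-0.871,-0.024],[-0.071,-0.871,-0.024],[-0.071,-0.871,-0.024]], delta_rot=[[0,0,0],[0,0,0],[0,0,0],[0,0,0]])

```text
time: 59.02
tool_pos: [470.1, 338.8, 297.9]
tcp_rot: [-3.141, 0.007, 0.092]
contact_force: [-0.6, 0.2, 0.0]
grip_width: 91.6
finger_force: 0.0
```

Run:
```python
from h import *
print(get_obs()["tool_pos"].round(1),get_obs()["joint_positions"].round(2))
for cam in ("wrist","top"):
    cal=optics.get_calibration(cam);im=optics.capture(cam)
    if cam=="wrist": save(im,"w8.png")
    else: save(cv2.resize(im[150:320,120:240],None,fx=4,fy=4,interpolation=cv2.INTER_CUBIC)[:600],"t8.png")
    for n,z in [("regulator",0),("knob_grip",84),("mark",60),("lock_grip",119)]:
        for d in finder.pinpoint(n,cam)[:2]: print(cam,n,round(d["confidence"],2),np.round(d["uv"]).tolist(),ray(cal,d["uv"],z).round().tolist())
```

```text
[470.1 338.8 297.9] [0.49 0.41 1.23 0.   1.51 1.97]
wrist regulator 0.66 [294.0, 135.0] [535.0, 382.0, 0.0]
wrist knob_grip 0.97 [286.0, 208.0] [461.0, 379.0, 84.0]
wrist mark 0.92 [257.0, 192.0] [471.0, 415.0, 60.0]
wrist mark 0.32 [285.0, 64.0] [606.0, 391.0, 60.0]
wrist lock_grip 0.72 [286.0, 64.0] [598.0, 384.0, 119.0]
top regulator 0.55 [182.0, 240.0] [527.0, 379.0, 0.0]
top knob_grip 0.67 [170.0, 265.0] [461.0, 380.0, 84.0]
top mark 0.82 [154.0, 257.0] [479.0, 425.0, 60.0]
top lock_grip 0.97 [167.0, 201.0] [606.0, 384.0, 119.0]
top lock_grip 0.51 [333.0, 146.0] [746.0, 6.0, 119.0]
```

View pics/w8.png

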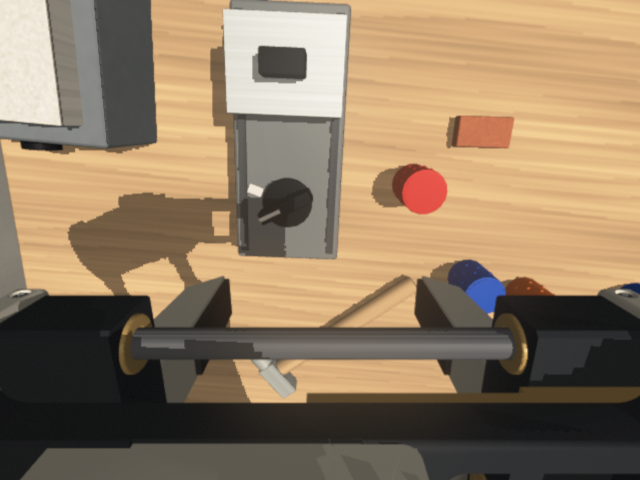

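Run:
```python
from h import *
im=cv2.imread("pics/w8.png");cv2.imwrite("pics/w8z.png",cv2.resize(im[150:270,220:360],None,fx=5,fy=5,interpolation=cv2.INTER_CUBIC))
```

```text
(no output)
```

View pics/w8z.png

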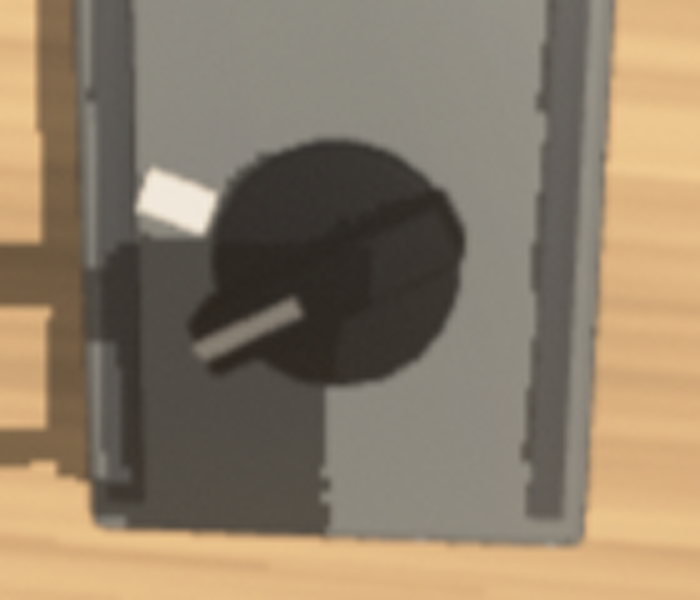

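Run:
```python
from h import *
cal=optics.get_calibration("wrist")
P=lambda u,v,z: ray(cal,(220+u/5,150+v/5),z)
a=lambda d:np.degrees(np.arctan2(d[1],d[0])).round(1)
tip,inn=P(200,353,95),P(300,305,95);mk=P(178,202,60);c=P(338,262,70)
print("tip",tip,inn,"dir",a(tip-inn)); print("mark",mk,"centre",c,"mark dir",a(mk-c),np.linalg.norm(mk-c))
for k in ((461,379),(461,380)): print("tip dir from",a(tip[:2]-k),a(mk[:2]-k),np.hypot(*(tip[:2]-k)),np.hypot(*(mk[:2]-k)))
e0,e1=P(100,525,60),P(580,540,60);print("front edge",a(e0-e1),np.linalg.norm(e0-e1),(e0+e1)/2)
h0,h1=ray(cal,(226,112),107),ray(cal,(341,117),107);print("hood",a(h0-h1),np.linalg.norm(h0-h1))
b0,b1=ray(cal,(341,117),60),P(580,540,60);print("side",a(ray(cal,(349,10),60)-b1))
```

```text
tip [446.36867816 407.1298571   95.        ] [458.8484068  386.50974013  95.        ] dir 121.2
mark [471.49815064 419.1845629   60.        ] centre [463.26596772 381.20545428  70.        ] mark dir 77.8 40.12706726012425
tip dir from 117.5 75.4 31.70748238427045 41.533242859606695
tip dir from 118.3 75.0 30.823768831010742 40.566502642382
front edge 93.5 115.78996880657148 [394.75403493 377.30413326  60.        ]
hood 93.0 108.19640133145143
side 3.2
```

Pointer tip at (260,221), knob centre near (288,202), mark at (256,190). The pointer is now at about 1.08 rad, so it needs roughly 46° clockwise.

Run:
```python
from h import *
K=[462.5,380.7]
s=plan([*K,250],.8);s=plan([*K,200],1.5,s);s=plan([*K,150],2.115,s);s=plan([*K,74],2.115,s)
```

```text
x1 off [-0.02, -0.336, 0.406] rot [-0.0007, 0.0008, -0.1124] rows 3.8
 x1 off [0.0, -0.0, 0.417] rot [0.0, 0.0, -0.1114] rows 3.7
 x1 off [0.0, -0.0, 0.417] rot [0.0, 0.0, -0.0979] rows 3.3
 x1 off [-0.0, -0.0, 0.633] rot [0.0, 0.0, 0.0] rows 1.2
```

Request:
send_rows(offset=[[-0.02,-0.336,0.406],[-0.02,-0.336,0.406],[-0.02,-0.336,0.406],[-0.02,-0.336,0.406],[-0.02,-0.336,0.406],[-0.02,-0.336,0.406]], delta_rot=[[0,0.001,-0.1124],[0,0.001,-0.1124],[0,0.001,-0.1124],[0,0.001,-0.1124],[0,0.001,-0.1124],[0,0.001,-0.1124]], grip=0.45)

```text
time: 60.28
tool_pos: [462.3, 380.9, 249.9]
tcp_rot: [-3.138, -0.003, 0.798]
contact_force: [-0.4, 0.2, -0.4]
grip_width: 42.2
finger_force: 0.0
```

Request:
send_rows(offset=[[0,0,0.417],[0,0,0.417],[0,0,0.417],[0,0,0.417],[0,0,0.417],[0,0,0.417]], delta_rot=[[0,0,-0.1114],[0,0,-0.1114],[0,0,-0.1114],[0,0,-0.1114],[0,0,-0.1114],[0,0,-0.1114]])

```text
time: 61.02
tool_pos: [462.3, 381.1, 199.9]
tcp_rot: [-3.14, -0.004, 1.497]
contact_force: [-0.0, 1.0, 0.2]
grip_width: 41.2
finger_force: 0.0
```

Request:
send_rows(offset=[[0,0,0.417],[0,0,0.417],[0,0,0.417],[0,0,0.417],[0,0,0.417],[0,0,0.417]], delta_rot=[[0,0,-0.0979],[0,0,-0.0979],[0,0,-0.0979],[0,0,-0.0979],[0,0,-0.0979],[0,0,-0.0979]])

```text
time: 61.78
tool_pos: [462.3, 381.3, 149.8]
tcp_rot: [3.14, -0.004, 2.113]
contact_force: [0.3, 0.1, 0.8]
grip_width: 41.6
finger_force: 0.0
```

Run:
```python
from h import *
cal=optics.get_calibration("wrist");im=optics.capture("wrist")
for d in finder.pinpoint("knob_grip","wrist")[:2]: print(d["confidence"],d["uv"],ray(cal,d["uv"],84).round(1))
print(get_obs()["joint_positions"].round(2)); plan([462.5,380.7,74],2.115)
```

```text
0.9 [322.9, 257.3] [464.3 378.7  84. ]
[0.56 0.54 1.42 0.   1.17 0.01]
 x1 off [-0.008, -0.002, 0.632] rot [0.0003, -0.0007, -0.0001] rows 1.2
```

Request:
send_rows(offset=[[-0.015,-0.002,0.2],[-0.015,-0.002,0.4],[-0.015,-0.002,0.632],[-0.015,-0.002,0.632]], delta_rot=[[0,-0.0007,0],[0,-0.0007,0],[0,-0.0007,0],[0,-0.0007,0]])

```text
time: 62.38
tool_pos: [462.7, 379.9, 73.0]
tcp_rot: [3.141, 0.0, 2.114]
contact_force: [-0.2, 0.6, -0.7]
grip_width: 41.3
finger_force: 0.0
```

Request:
send_rows(offset=[[0,0,0],[0,0,0],[0,0,0],[0,0,0],[0,0,0],[0,0,0]], delta_rot=[[0,0,0],[0,0,0],[0,0,0],[0,0,0],[0,0,0],[0,0,0]], grip=0)

```text
time: 63.12
tool_pos: [463.2, 380.3, 74.2]
tcp_rot: [3.139, 0.0, 2.115]
contact_force: [1.8, 1.5, 0.6]
grip_width: 14.0
finger_force: 30.0
```

Request:
send_rows(offset=[[0,0,0],[0,0,0],[0,0,0],[0,0,0],[0,0,0],[0,0,0],[0,0,0],[0,0,0]], delta_rot=[[0,0,0.02],[0,0,0.04],[0,0,0.06],[0,0,0.08],[0,0,0.1],[0,0,0.12],[0,0,0.1286],[0,0,0.1286]])

```text
time: 64.12
tool_pos: [464.4, 380.4, 74.2]
tcp_rot: [3.138, -0.003, 1.307]
contact_force: [4.9, 1.1, -1.3]
grip_width: 13.7
finger_force: 30.0
```

Request:
send_rows(offset=[[0,0,0],[0,0,0],[0,0,0],[0,0,0]], delta_rot=[[0,0,0],[0,0,0],[0,0,0],[0,0,0]], grip=0.45)

```text
time: 64.62
tool_pos: [462.8, 380.0, 73.9]
tcp_rot: [3.141, -0.001, 1.307]
contact_force: [0.1, 0.7, -0.2]
grip_width: 40.7
finger_force: 0.0
```

Request:
send_rows(offset=[[0,0,-0.3],[0,0,-0.7],[0,0,-1],[0,0,-1]], delta_rot=[[0,0,0],[0,0,0],[0,0,0],[0,0,0]])

```text
time: 65.12
tool_pos: [464.1, 380.8, 197.4]
tcp_rot: [3.136, -0.006, 1.308]
contact_force: [-0.6, -0.4, -0.4]
grip_width: 41.4
finger_force: 0.0
```

Run:
```python
from h import *
L=[599,384.5]
plan([500,383,240],.8)
cal=optics.get_calibration("wrist");im=optics.capture("wrist");save(im,"w9.png")
for n,z in [("knob_grip",84),("mark",60),("lock_grip",119)]:
    for d in finder.pinpoint(n,"wrist")[:1]: print(n,round(d["confidence"],2),np.round(d["uv"]).tolist(),ray(cal,d["uv"],z).round().tolist())
```

```text
x1 off [0.098, 0.286, -0.353] rot [0.0006, -0.0012, 0.0808] rows 2.7
knob_grip 0.83 [322.0, 233.0] [463.0, 381.0, 84.0]
mark 0.89 [323.0, 186.0] [473.0, 414.0, 60.0]
lock_grip 0.61 [514.0, 189.0] [600.0, 387.0, 119.0]
```

View pics/w9.png

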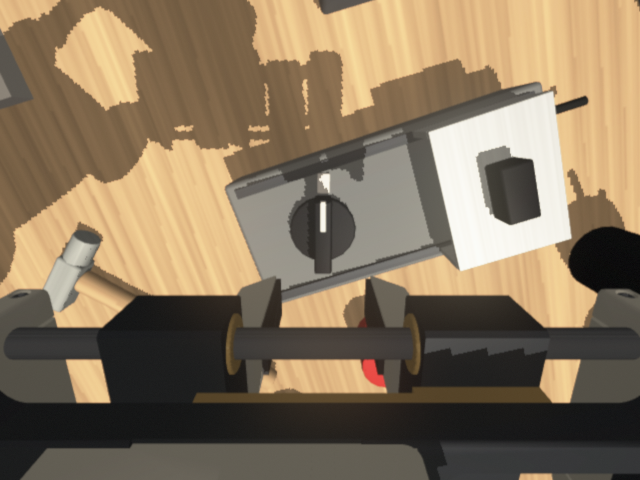

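The pointer (323,217) lines up with the mark (323,184). Now the lock hood, whose grip block is at (514,189).

Run:
```python
from h import *
Y=np.radians(93.3);L=[599,387.3]
s=plan([*L,185],Y);s=plan([*L,110],Y,s);s=plan([L[0]-138*np.cos(Y-np.pi/2),L[1]-138*np.sin(Y-np.pi/2),110],Y,s)
```

```text
x1 off [0.18, 0.542, 0.031] rot [-0.0001, 0.0001, -0.0511] rows 1.7
 x1 off [-0.0, 0.571, 0.031] rot [0.0, 0.0, 0.0] rows 1.1
 x1 off [0.0, -0.0, 0.625] rot [0.0, 0.0, 0.0] rows 1.2
 x2 off [0.0, -0.575, -0.0] rot [0.0, 0.0, 0.0] rows 1.1
```

Request:
send_rows(offset=[[0.18,0.542,0.031],[0.18,0.542,0.031],[0.18,0.542,0.031],[0.18,0.542,0.031]], delta_rot=[[0,0,-0.0511],[0,0,-0.0511],[0,0,-0.0511],[0,0,-0.0511]], grip=0.6)

```text
time: 65.82
tool_pos: [530.3, 383.8, 189.6]
tcp_rot: [-3.142, -0.0, 1.626]
contact_force: [-0.4, 0.1, -0.5]
grip_width: 55.2
finger_force: 0.0
```

Request:
send_rows(offset=[[0,0.571,0.031],[0,0.571,0.031],[0,0.571,0.031],[0,0.571,0.031]], delta_rot=[[0,0,0],[0,0,0],[0,0,0],[0,0,0]])

```text
time: 66.32
tool_pos: [598.5, 388.2, 187.5]
tcp_rot: [3.14, -0.001, 1.629]
contact_force: [-0.3, 0.8, 0.3]
grip_width: 55.4
finger_force: 0.0
```

Run:
```python
from h import *
Y=np.radians(93.3)
cal=optics.get_calibration("wrist");im=optics.capture("wrist")
for d in finder.pinpoint("lock_grip","wrist")[:2]: print(d["confidence"],d["uv"],ray(cal,d["uv"],119).round(1))
plan([599,387.3,110],Y)
```

```text
0.57 [324.7, 252.7] [599.7 387.1 119. ]
 x1 off [-0.009, 0.0, 0.648] rot [0.0, -0.0, 0.0] rows 1.2
```

Request:
send_rows(offset=[[-0.009,0.004,0.25],[-0.009,0.004,0.5],[-0.009,0.004,0.64],[-0.009,0.004,0.64]], delta_rot=[[0,0,0],[0,0,0],[0,0,0],[0,0,0]])

```text
time: 66.92
tool_pos: [599.8, 387.0, 109.8]
tcp_rot: [3.141, -0.001, 1.629]
contact_force: [0.4, -0.5, 0.1]
grip_width: 55.0
finger_force: 0.0
```

Request:
send_rows(offset=[[0,0,0],[0,0,0],[0,0,0],[0,0,0],[0,0,0],[0,0,0]], delta_rot=[[0,0,0],[0,0,0],[0,0,0],[0,0,0],[0,0,0],[0,0,0]], grip=0)

```text
time: 67.68
tool_pos: [598.9, 386.8, 110.3]
tcp_rot: [-3.14, -0.0, 1.628]
contact_force: [-5.7, -0.6, 4.3]
grip_width: 21.8
finger_force: 30.0
```

Request:
send_rows(offset=[[0,-0.12,0],[0,-0.24,0],[0,-0.36,0],[0,-0.48,0],[0,-0.575,0],[0,-0.575,0]], delta_rot=[[0,0,0],[0,0,0],[0,0,0],[0,0,0],[0,0,0],[0,0,0]])

```text
time: 68.42
tool_pos: [530.5, 383.3, 110.3]
tcp_rot: [3.141, -0.001, 1.629]
contact_force: [-2.2, 1.1, 2.5]
grip_width: 22.0
finger_force: 30.0
```

Request:
send_rows(offset=[[0,-0.12,0],[0,-0.24,0],[0,-0.36,0],[0,-0.48,0],[0,-0.56,0],[0,-0.58,0],[0,-0.58,0]], delta_rot=[[0,0,0],[0,0,0],[0,0,0],[0,0,0],[0,0,0],[0,0,0],[0,0,0]])

```text
time: 69.3
tool_pos: [463.9, 379.9, 110.2]
tcp_rot: [3.135, -0.003, 1.628]
contact_force: [6.1, 6.0, -1.2]
grip_width: 21.6
finger_force: 30.0
```

Request:
send_rows(offset=[[0,0,0],[0,0,0],[0,0,0],[0,0,0]], delta_rot=[[0,0,0],[0,0,0],[0,0,0],[0,0,0]], grip=0.5)

```text
time: 69.8
tool_pos: [461.8, 378.7, 109.6]
tcp_rot: [3.14, -0.0, 1.629]
contact_force: [-0.3, 1.0, 1.2]
grip_width: 45.8
finger_force: 0.0
```

Request:
send_rows(offset=[[0,0,-0.3],[0,0,-0.7],[0,0,-1],[0,0,-1],[0,0,-1]], delta_rot=[[0,0,0],[0,0,0],[0,0,0],[0,0,0],[0,0,0]])

```text
time: 70.42
tool_pos: [461.3, 378.4, 228.9]
tcp_rot: [3.141, 0.0, 1.629]
contact_force: [0.3, -0.3, -1.4]
grip_width: 46.1
finger_force: 0.0
```

Run:
```python
from h import *
a=optics.capture("wrist");b=optics.capture("scene");save(cv2.resize(np.hstack([a,b]),(800,300)),"end.png")
```

```text
(no output)
```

View pics/end.png

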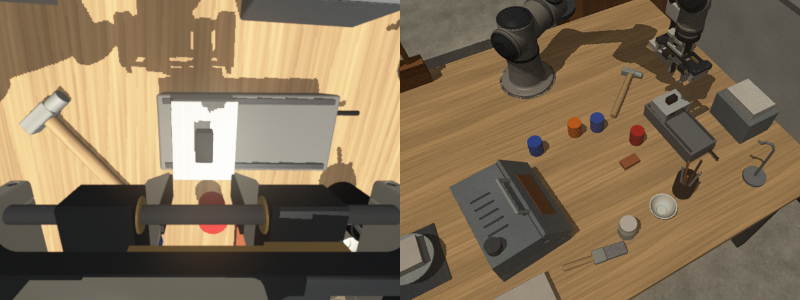

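The hood is over the knob, the door is shut, and the bystanders are where they were. Handing in.

```bash
python3 -c "
from h import *
print(ticket.close_job())"
```

```text
the job is handed in; nothing more can be done
None
```

The job is handed in at about 70 s of robot time: all three flasks are loaded upright, the rack is home, the door is shut, the knob is at the mark, and the lock hood is over the knob. The hand-in call returned no verdict; my last pictures and the measured stops agree with this.

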